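# Put the photo interpreter's viewing instruments away in their own holders

## Task

Put the four viewing instruments away, each in the holder made for it: the olive stereoscope flat in the olive-lined case, the silver torch standing head down in the tall tube, the stand loupe upright in the round dish and the blue-framed grid plate flat in the blue-lined tray. The far end of the grid plate is tucked under the light pad's hold-down bar, so draw it out level, towards the open near edge of the pad, before you lift it, and keep it level. Set each thing down, do not drop it.

Things in the scene. Friction and masses are not known exactly. Their poses are not given: they have to be found in the camera images.
- stereoscope: Folded pocket stereoscope lying flat: two olive lens plates joined by a steel bridge with a pale blue scale. 160 mm along its x, 58 along y, 24 high, 0.22 kg. Origin: centre of underside. Plates span x = 24 to 80 mm either side, 6 to 22 mm high. The bridge over the origin (centre of mass) is 24 mm wide along y, 12 to 22 mm high, with 48 mm between plates: pinch it across y.
- loupe: Stand loupe (magnifier on a clear skirt), an upright black cylinder with a red band, 44 mm in diameter and 42 mm high, 0.09 kg; origin at the centre of its underside, z up.
- torch: Silver metal torch standing on its head, orange button at the top end. 120 mm high; the head (bottom) is 38 mm in diameter up to 32 mm high, the barrel above 46 mm is 26 mm in diameter; 0.15 kg. Origin at the centre of the head's flat face, z up along the torch.
- gridplate: Glass measuring grid in a blue frame, a flat slab 120 mm along its x, 50 mm along y, 10 mm thick, 0.11 kg. Origin: centre of underside. It lies on the light pad with its far (+x) end 18 to 26 mm under the hold-down bar; the rest is open from above, to be taken across its 50 mm width.
- lightpad: White light pad fixed to the desk, 180 mm along its x, 200 along y, lit face 8 mm above the desk. Origin: centre of underside. A rigid aluminium bar (190 mm along y) overhangs its far edge, x = 56 to 90 mm; underside 22 mm, top 28 mm above the desk, 4 mm over the plate; posts at y = +-89 mm. The near (-x) edge is open: slid 40 mm along the pad's -x the plate is clear.
- case: Holder of the stereoscope: shallow olive case bottom with olive felt, fixed to the desk, outside 184 mm along its x and 84 along y, inside 176 x 76 mm. Floor 3 mm, rim 13 mm above the desk. Origin: centre of underside. The stereoscope may lie either way round.
- tube: Holder of the torch: upright dark steel tube with an orange felt bottom, fixed to the desk, inside diameter 56 mm, outside 64 mm, rim 50 mm above the desk, floor 3 mm above the desk. Origin at the centre of its underside.
- dish: Holder of the loupe: low round wooden dish with red felt, fixed to the desk, inside diameter 62 mm, outside 72 mm, rim 11 mm above the desk, floor 3 mm above the desk. Origin at the centre of its underside.
- tray: Holder of the grid plate: shallow tray with blue felt, fixed, outside 144 mm along its x, 74 along y, inside 136 x 66 mm; floor 3 mm and low wooden rim 11 mm above the desk. The rim of both long sides is cut away except 18 mm at each corner, so fingers holding the plate by its sides fit. Origin: centre of underside. The plate may lie either way round.
Things that resemble listed ones, but are neither listed nor needed, are in the scene too. What is meant by the dish is not purple, and is the larger of those in its own colour. Leave any pink look-alike of the case alone.

How it is judged (in metres and radians):
At the end, for the whole second after the job is handed in: Each instrument at rest in its own holder: within 14 mm of its centre, underside within 4 mm of its floor, upright or level within 0.1 rad; stereoscope and grid plate lined up with theirs within 0.22 rad, either way round (horizontal distance between stereoscope and case below 0.014 m and z of stereoscope in the frame of case below 0.007 m and angle between each of stereoscope, torch, loupe, gridplate's own z axis and vertical below 0.1 rad and linear speed of each of stereoscope, torch, loupe, gridplate below 0.02 m/s and angular speed of each of stereoscope, torch, loupe, gridplate below 0.2 rad/s and angle between the x axis of stereoscope and the x axis of case, either way round below 0.22 rad and horizontal distance between torch and tube below 0.014 m and z of torch in the frame of tube below 0.007 m and horizontal distance between loupe and dish below 0.014 m and z of loupe in the frame of dish below 0.007 m and horizontal distance between gridplate and tray below 0.014 m and z of gridplate in the frame of tray below 0.007 m and angle between the x axis of gridplate and the x axis of tray, either way round below 0.22 rad); the robot touches nothing.
It fails at once if an instrument is dropped (falls freely faster than 0.6 m/s, from about 2 cm) ((linear speed of stereoscope above 0.6 m/s and contact force between the fingers and stereoscope below 0.05 N) or (linear speed of torch above 0.6 m/s and contact force between the fingers and torch below 0.05 N) or (linear speed of loupe above 0.6 m/s and contact force between the fingers and loupe below 0.05 N) or (linear speed of gridplate above 0.6 m/s and contact force between the fingers and gridplate below 0.05 N)).
It fails at once if the grid plate is tipped more than 0.4 rad from level (angle between gridplate's own z axis and vertical above 0.4 rad).
It also fails if it takes over 115 s, if anything falls off the work surface, if the arm or the gripper's body presses on something with over 40 N, if the wrist force passes 120 N, or if a joint passes its speed limit or range.

## Robot

A 6-joint arm with a two-finger parallel gripper is mounted at the origin on the work surface. World frame = base frame: x ahead of the robot, y to its left, z up, the work surface at z = 0. Lengths are in m, angles in degrees, forces in N, time in s.
With the tool pointing down it reaches from about 0.4 to 0.825 m from the base axis. Payload 7 kg.
Tool frame: the origin (TCP) lies midway between the tips of the shut fingers; the grasp point (between the pads) lies 19 mm behind it; z points along the fingers, y is the direction in which the jaws open and shut (so a half turn about z gives the same grasp; the last joint's range is limited). The gripper opens to 88 mm and grips with 3 to 60 N. Pads are 19 mm wide; open, the fingers measure 130 mm over their backs; the gripper's body (78 mm by 193 mm) begins 47 mm behind the grasp point.
Start: joints at [86.923, 20.546, 0.682, 0, -70.136, -16.507], TCP at [0.226, 0.636, 0.227] pointing down, gripper open.
Joint ranges: [-176.03, 176.03], [-82.01, 121.73], [-58.28, 71.71], [-173.87, 95.51], [-174.79, -0.11], [-173.66, 173.66]. Speed limits (degrees/s): [136.94, 136.94, 172.46, 180, 180, 180].

## Interface

Orientations are given as [roll, pitch, yaw] about the fixed x, y, z axes, in that order (R = Rz(yaw) Ry(pitch) Rx(roll)).
In Python, from plant import get_state, capture, get_calibration, close_job, boxes_of, cut_out gives the robot as it stands.
- The arm moves only by the tool apply_moves, never from a script. Its argument "commands" is a list of rows, each an object with "grip": the closure, from 0 (fully open) to 1 (shut); "slide": the shift along the tool's x, y, z in m, a list of three; "roll": the turn about the tool's z in degrees. In form: [{"grip": grip, "slide": [x, y, z], "roll": roll}, ...]. A call has 1 to 5 rows; each row is the pose to reach, as a shift and turn from the pose commanded when the call began, along the tool's axes at that moment; what a row does not reach only later rows make up. A row lasts 1/8 s, in which the tool goes at most 62.5 mm and 10.7 degrees, less where a joint would pass 70% of its speed; a pose out of reach is approached as far as the arm can. A call with a gripper value outside its range is refused whole. The fingers move at their own pace and stop on an object; "grip_force" is the grip in N (left out, the last holds). Time passes only in rows, so rows that repeat a pose let the fingers close. It gives the time, the measured TCP pose, the force and the opening at its end, in the units of the state.
- get_state(): the state, without advancing time (a new reading comes with each control period).
- capture(name): name is "side" or "top"; returns (picture, depth): 480x640x3 uint8, red, green, blue; 480x640 float32, m along the optical axis (not along the pixel's ray), 0 where there is no reading.
- get_calibration(name): a dict with "mtx" (3x3 intrinsics, pixels), "distortion" ([k1, k2, p1, p2, k3] as OpenCV has them; the pictures are not rectified), "R" (3x3) and "t" (3): a world point X has camera coordinates R X + t. Camera axes: x right, y down, z forward; pixel columns grow to the right and rows downward; lengths in m; the calibration is good to about 2 mm. A picture is of the moment at which its call begins. get_calibration takes no time and is no camera call.
- close_job(): hands the job in, once; it reports no verdict.
Trained networks look in the newest picture that a camera, given by its name, has taken for a name from the list of things; names that differ only in an ending like _2 or _b are one class to them, and where a whole thing is asked for, a point or a joint stands for the part that bears it (a point fixed in the world has none). Each returns a list of dicts, best first, with "score" (0 to 1); they miss things now and then, are a little off and sometimes report something else, mostly with a low value. They report only what shows in the picture. A call takes as long as a camera call. They do not tell look-alikes from the thing itself.
- boxes_of(name, camera): "position" ([x, y, z] in m, in the coordinates of the camera as it stood for that picture, good to about 4 mm: the middle of the surface that is visible of it).
- cut_out(name, camera): "mask" (480x640 bool, what is visible of it).
The state is a dict: "time_s": time; "joints": joint angles; "qd": joint speeds; "joint_torque": joint torques, N m; "tcp_pos": TCP position; "eef_rot": TCP orientation; "contact_force": force on the tool from outside, world axes, zero at the start; "moment": the same for the moment, N m; "gripper_width": finger opening in m.
Only numpy, scipy, OpenCV 4.12 (cv2) and the standard library are available. Lean on these libraries where they do the work, as an engineer would, in place of code of your own. Each camera call takes 0.05 s, during which the arm holds its last target.

## Working session

There is one attempt and no reset: what is moved stays moved. The work goes in short steps, Python scripts to look and compute and a tool call to move; the robot and the scene stay as the last step left them, time stands still between calls to the robot, and variables do not carry over. Pictures are saved under pics/ and viewed, and the job is handed in when it is done.

Besides the shell and the picture viewer there is one more tool, called after "Request:" by a JSON object that holds its "api" and its "payload", one argument or row to a line. apply_moves: Moves the arm, as the interface text tells. Its arguments: {"type":"object","properties":{"commands":{"type":"array"},"grip_force":{"type":"number"}},"required":["commands"]}

```bash
mkdir -p pics; ls; cat > h.py <<'E'
import numpy as np, cv2, os
from plant import get_state, capture, get_calibration, close_job, boxes_of, cut_out
E
python3 - <<'E'
from h import *
s=get_state(); print(s)
for n in ("side","top"):
    p,d=capture(n); cv2.imwrite(f"pics/{n}0.png",p[:,:,::-1]); np.savez(f"{n}0.npz",p=p,d=d)
    c=get_calibration(n); print(n,c)
E
```

```text
pics
{'time_s': 0.0, 'joints': array([ 8.69237151e+01,  2.05898934e+01,  6.33657010e-01, -2.00290893e-02,
       -7.01346457e+01, -1.65063805e+01]), 'qd': array([-5.89714220e-02,  2.89471495e-02,  2.85586574e-02,  1.40568187e-01,
        6.73386294e-05, -5.89164827e-03]), 'joint_torque': array([ 1.22572428e-04, -5.82719564e+01,  2.93043441e+01,  6.99671432e+00,
        6.76073789e-03, -1.74824168e-04]), 'tcp_pos': array([0.22610543, 0.63549026, 0.22563948]), 'eef_rot': array([ 1.79907513e+02, -7.77136972e-03, -1.95894802e+01]), 'contact_force': array([-1.02943745,  0.40164633,  0.58502201]), 'moment': array([ 0.01647975,  0.01961997, -0.00195056]), 'gripper_width': 0.08750899101033119}
side {'mtx': array([[565.75696904,   0.        , 321.89823833],
       [  0.        , 565.75696904, 234.6909729 ],
       [  0.        ,   0.        ,   1.        ]]), 'distortion': array([0.02637102, 0.        , 0.        , 0.        , 0.        ]), 'R': array([[ 0.78401688, -0.62048884,  0.01763873],
       [-0.36912963, -0.4888816 , -0.79040376],
       [ 0.49905996,  0.61317891, -0.61233224]]), 't': array([-0.38285676,  0.24316878,  1.13192922])}
top {'mtx': array([[521.52285793,   0.        , 316.8208324 ],
       [  0.        , 521.52285793, 236.69526254],
       [  0.        ,   0.        ,   1.        ]]), 'distortion': array([-0.01368169,  0.        ,  0.        ,  0.        ,  0.        ]), 'R': array([[-0.00523011, -0.99989135,  0.01378185],
       [-0.9975314 ,  0.00425165, -0.07009306],
       [ 0.07002685, -0.01411443, -0.99744525]]), 't': array([0.0182957 , 0.51469212, 1.25582532])}
```

View pics/top0.png

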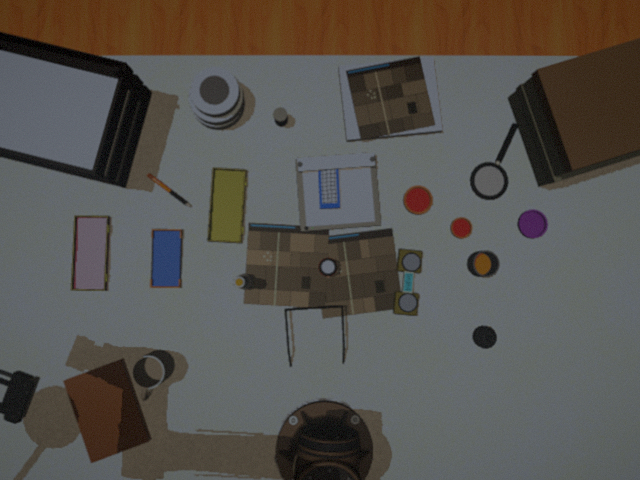

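View pics/side0.png

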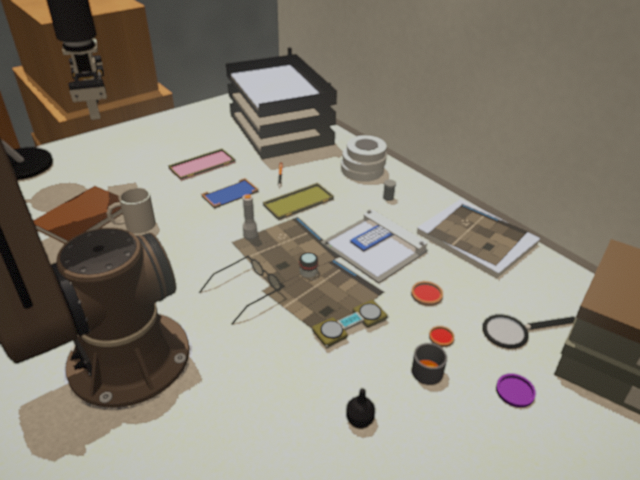

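The top view (up = +x, left = +y) shows these positions:

| Thing | Pixel (top view) |
|---|---|
| Stereoscope | (408,283) |
| Torch | (245,282) |
| Loupe | (328,267) |
| Grid plate on the pad | (330,187) |
| Olive case | (228,205) |
| Pink look-alike | (92,253) |
| Blue tray | (167,258) |
| Large red dish | (418,200) |
| Small red dish | (461,228) |
| Purple dish | (532,223) |
| Tube | (483,263) |

Spectacles lie near (316,335). Next I measure them with the networks.

```bash
cat >> h.py <<'E'
C={n:get_calibration(n) for n in("side","top")}
def rays(n,uv):
    c=C[n]; q=cv2.undistortPoints(np.asarray(uv,float).reshape(-1,1,2),c["mtx"],c["distortion"])[:,0]
    return np.c_[q,np.ones(len(q))]
def world(n,uv,d):
    c=C[n]; return (rays(n,uv)*np.asarray(d).reshape(-1,1)-c["t"])@c["R"]
def at_z(n,uv,z):
    c=C[n]; r=rays(n,uv)@c["R"]; o=-c["R"].T@c["t"]
    return o+r*((z-o[2])/r[:,2])[:,None]
def proj(n,X):
    c=C[n]; return cv2.projectPoints(np.asarray(X,float).reshape(-1,1,3),cv2.Rodrigues(c["R"])[0],c["t"],c["mtx"],c["distortion"])[0][:,0]
E
python3 - <<'E'
from h import *
np.set_printoptions(precision=4,suppress=True)
out={}
D={n:np.load(n+"0.npz")["d"] for n in("side","top")}
for o in "stereoscope loupe torch gridplate lightpad case tube dish tray".split():
  for n in("top","side"):
    b=boxes_of(o,n)
    for r in b[:4]:
        print(o,n,round(r["score"],2),"box",(np.asarray(r["position"])-C[n]["t"])@C[n]["R"])
    m=cut_out(o,n)
    for i,r in enumerate(m[:4]):
        M=r["mask"]; out[f"{o}_{n}_{i}"]=M
        v,u=np.nonzero(M); d=D[n][v,u]; k=d>0
        W=world(n,np.c_[u,v][k],d[k])
        rect=cv2.minAreaRect(np.c_[u,v].astype(np.float32))
        print("    mask",n,round(r["score"],2),len(u),"uv",rect[0],"med",np.median(W,0),"z10/90",np.percentile(W[:,2],[5,50,95]))
np.savez("masks0.npz",**out); print(get_state()["time_s"])
E
```

```text
stereoscope top 0.78 box [ 0.4061 -0.1983  0.0262]
stereoscope side 0.81 box [ 0.3907 -0.2089  0.022 ]
    mask side 0.87 1614 uv (349.00372314453125, 322.5075988769531) med [ 0.388  -0.2123  0.0223] z10/90 [0.0039 0.0223 0.0267]
    mask side 0.53 546 uv (249.0, 216.0) med [0.3977 0.1816 0.0551] z10/90 [0.0051 0.0551 0.1184]
loupe top 0.77 box [ 0.4428 -0.0064  0.0402]
    mask top 0.85 303 uv (326.5, 266.0) med [ 0.4428 -0.0077  0.0413] z10/90 [0.0009 0.0413 0.0461]
loupe side 0.82 box [ 0.4284 -0.0197  0.0373]
    mask side 0.73 3633 uv (375.3866882324219, 243.83642578125) med [ 0.6203 -0.0607  0.0083] z10/90 [0.0042 0.0083 0.0287]
    mask side 0.63 377 uv (307.5, 264.5) med [ 0.4292 -0.0201  0.0365] z10/90 [0.0055 0.0365 0.0438]
torch top 0.5 box [0.4076 0.1896 0.0984]
torch top 0.45 box [ 0.6259 -0.0519  0.0034]
    mask top 0.66 256 uv (243.25003051757812, 281.2500305175781) med [0.409  0.1868 0.0836] z10/90 [0.0048 0.0836 0.1212]
torch side 0.57 box [0.3974 0.1776 0.0579]
    mask side 0.88 535 uv (249.5, 216.0) med [0.3977 0.1814 0.0575] z10/90 [0.0069 0.0575 0.1185]
gridpla
[... 2408 characters left out ...]
side 0.76 442 uv (441.9587707519531, 335.0927734375) med [ 0.5357 -0.344   0.0038] z10/90 [0.0001 0.0038 0.01  ]
    mask side 0.61 686 uv (426.7000427246094, 293.1000061035156) med [ 0.6037 -0.2375  0.0044] z10/90 [0.0001 0.0044 0.0121]
    mask side 0.57 888 uv (228.77804565429688, 192.39755249023438) med [0.4571 0.3851 0.0032] z10/90 [-0.0009  0.0032  0.0104]
tray top 0.69 box [0.4648 0.3871 0.0033]
    mask top 0.71 1754 uv (165.91018676757812, 258.0146484375) med [0.465  0.3863 0.003 ] z10/90 [-0.0014  0.003   0.0105]
tray side 0.66 box [0.4582 0.3833 0.0043]
    mask side 0.96 886 uv (229.3493194580078, 192.43150329589844) med [0.4579 0.3846 0.0032] z10/90 [-0.001   0.0032  0.0106]
1.9
```

```bash
python3 - <<'E'
from h import *
p=np.load("top0.npz")["p"][:,:,::-1]
q=np.clip(p.astype(float)*1.7,0,255).astype(np.uint8)
cv2.imwrite("pics/topc1.png",cv2.resize(q[150:320,225:425],None,fx=4,fy=3.5,interpolation=cv2.INTER_CUBIC))
p=np.load("side0.npz")["p"][:,:,::-1]
cv2.imwrite("pics/sidec1.png",cv2.resize(p[180:350,225:425],None,fx=4,fy=3.5,interpolation=cv2.INTER_CUBIC))
E
```

```text
(no output)
```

View pics/topc1.png

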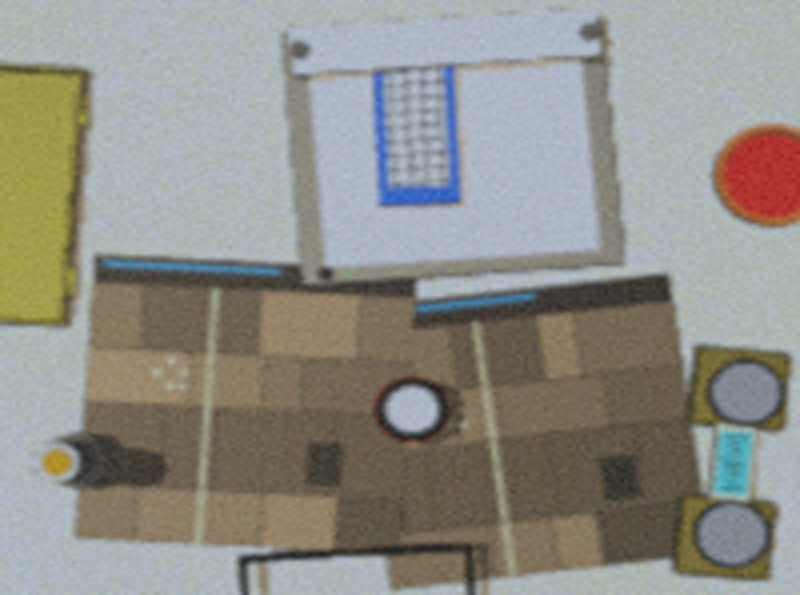

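View pics/sidec1.png

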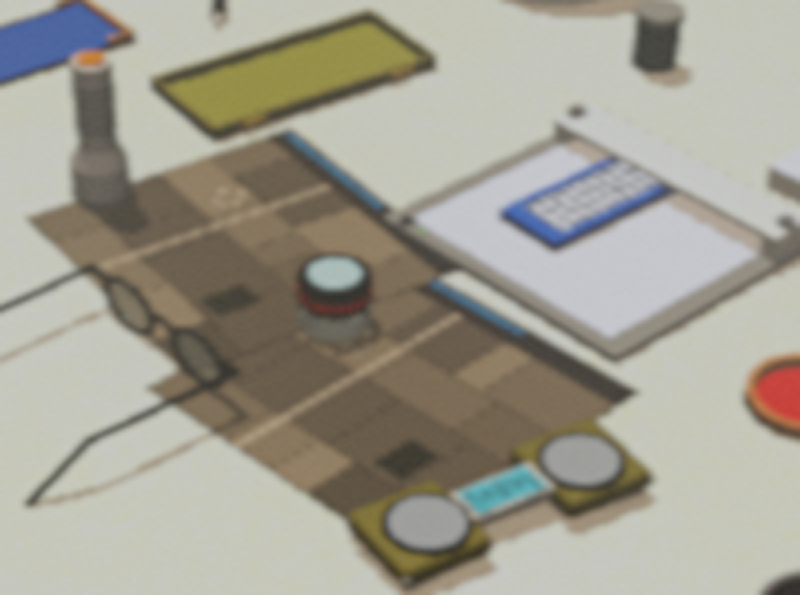

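```bash
cat > meas.py <<'E'
from h import *
np.set_printoptions(precision=4,suppress=True)
P={n:np.load(n+"0.npz") for n in("side","top")}
def hsv(n): return cv2.cvtColor(P[n]["p"],cv2.COLOR_RGB2HSV).astype(int)
H={n:hsv(n) for n in P}
# approx centre world, hue range, smin, vmin, radius(m), z of plane
T={"button":((.41,.185,.12),(8,25),120,60,.025),"scale":((.395,-.21,.022),(80,100),60,60,.05),
"platef":((.63,-.015,.018),(104,125),100,40,.09),"dish":((.606,-.236,.003),(-8,8),120,60,.05),"tube":((.447,-.392,.003),(8,25),120,40,.04),
"case":((.593,.24,.003),(22,34),80,40,.13),"tray":((.462,.385,.003),(104,125),90,30,.1)}
for k,(c,h,s,v,r) in T.items():
  for n in P:
    hh=H[n]; hue=np.where(hh[...,0]>150,hh[...,0]-180,hh[...,0])
    m=(hue>=h[0])&(hue<=h[1])&(hh[...,1]>=s)&(hh[...,2]>=v)
    V,U=np.nonzero(m); W=at_z(n,np.c_[U,V],c[2]); k2=np.hypot(*(W-c)[:,:2].T)<r
    W=W[k2]
    if len(W)<5: print(k,n,"few",len(W)); continue
    rc=cv2.minAreaRect((W[:,:2]*1000).astype(np.float32))
    print(k,n,len(W),"mean",W[:,:2].mean(0),"rect",np.round(rc[0],1),np.round(rc[1],1),round(rc[2],1))
E
python3 meas.py
```

```text
button side 14 mean [0.4043 0.1903] rect [404.3 190.6] [ 8.7 10. ] 53.2
button top 31 mean [0.4081 0.1923] rect [408.2 192.4] [11.2 11.1] 0.3
scale side 133 mean [ 0.4007 -0.2057] rect [ 400.6 -205.7] [20.  40.8] 83.8
scale top 158 mean [ 0.4041 -0.2041] rect [ 403.9 -204. ] [20.7 44.4] 83.8
platef side 117 mean [ 0.608  -0.0291] rect [627.4 -19.5] [94.  48.2] 1.9
platef top 251 mean [ 0.6195 -0.0149] rect [633.4 -13.9] [95.5 49.2] 2.4
dish side 353 mean [ 0.6076 -0.2338] rect [ 607.9 -232.9] [52.6 58.2] 52.8
dish top 467 mean [ 0.6075 -0.2355] rect [ 607.7 -234.5] [60.2 57.8] 89.8
tube side 100 mean [ 0.4607 -0.3779] rect [ 459.7 -378.3] [17.5 33.5] 52.6
tube top 268 mean [ 0.4478 -0.3942] rect [ 448.2 -393.8] [43.5 42.6] 43.9
case side 985 mean [0.591  0.2391] rect [594.3 239.2] [ 77.9 179.2] 85.0
case top 2433 mean [0.5956 0.2374] rect [594.  228.6] [103. 185.] 86.5
tray side 530 mean [0.4636 0.3849] rect [465.1 383.3] [127.4  64.6] 0.3
tray top 1488 mean [0.4651 0.3867] rect [465.2 386.4] [ 68.3 132.7] 89.7
```

```bash
cat > ov.py <<'E'
from h import *
def box(x,y,yaw,L,W,z,cx=0,cy=0):
    a=np.radians(yaw); p=np.array([[-L/2,-W/2],[L/2,-W/2],[L/2,W/2],[-L/2,W/2]])+[cx,cy]
    R=np.array([[np.cos(a),-np.sin(a)],[np.sin(a),np.cos(a)]]); q=p@R.T+[x,y]
    return np.c_[q,np.full(4,z)]
def circ(x,y,r,z):
    t=np.linspace(0,2*np.pi,40); return np.c_[x+r*np.cos(t),y+r*np.sin(t),np.full(40,z)]
def models(E):
    o=[]
    for k,v in E.items():
        if k=="scope": x,y,a=v; o+=[box(x,y,a,.056,.058,.022,.052),box(x,y,a,.056,.058,.022,-.052),box(x,y,a,.048,.024,.022)]
        if k=="loupe": o+=[circ(*v,.022,.042),circ(*v,.022,0)]
        if k=="torch": o+=[circ(*v,.013,.12),circ(*v,.019,.032),circ(*v,.019,0)]
        if k=="plate": o+=[box(*v,.12,.05,.018)]
        if k=="pad": o+=[box(*v,.18,.2,.008),box(*v,.034,.19,.028,.073)]
        if k=="case": o+=[box(*v,.184,.084,.013),box(*v,.176,.076,.003)]
        if k=="tray": o+=[box(*v,.144,.074,.011),box(*v,.136,.066,.003)]
        if k=="tube": o+=[circ(*v,.032,.05),circ(*v,.028,.05),circ(*v,.032,0)]
        if k=="dish": o+=[circ(*v,.036,.011),circ(*v,.031,.003)]
    return o
def overlay(n,img,E,win,f,fn):
    u0,v0,u1,v1=win
    q=np.clip(img[:,:,::-1].astype(float)*(1.7 if n=="top" else 1.1),0,255).astype(np.uint8)[v0:v1,u0:u1]
    q=cv2.resize(q,None,fx=f,fy=f,interpolation=cv2.INTER_CUBIC)
    for m in models(E):
        pts=(proj(n,m)-[u0,v0]+.5)*f
        cv2.polylines(q,[np.round(pts).astype(int)],True,(255,0,255),1)
    cv2.imwrite(fn,q)
E
cat > e0.py <<'E'
E0=dict(scope=(.4023,-.205,-6.2),loupe=(.437,-.012),torch=(.406,.191),plate=(.644,-.016,2.2),pad=(.626,-.05,3.4),
 case=(.593,.2385,-4),tray=(.464,.386,0),tube=(.446,-.391),dish=(.606,-.235))
E
python3 - <<'E'
from ov import *; from e0 import E0
for n in("top","side"):
    p=np.load(n+"0.npz")["p"]
    w={"top":[(140,150,340,300),(320,150,520,300)],"side":[(190,140,390,290),(290,220,490,400)]}[n]
    for i,x in enumerate(w): overlay(n,p,E0,x,4 if not(n=="side" and i) else 3.3,f"pics/ov_{n}{i}.png")
E
```

```text
(no output)
```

View pics/ov_top0.png

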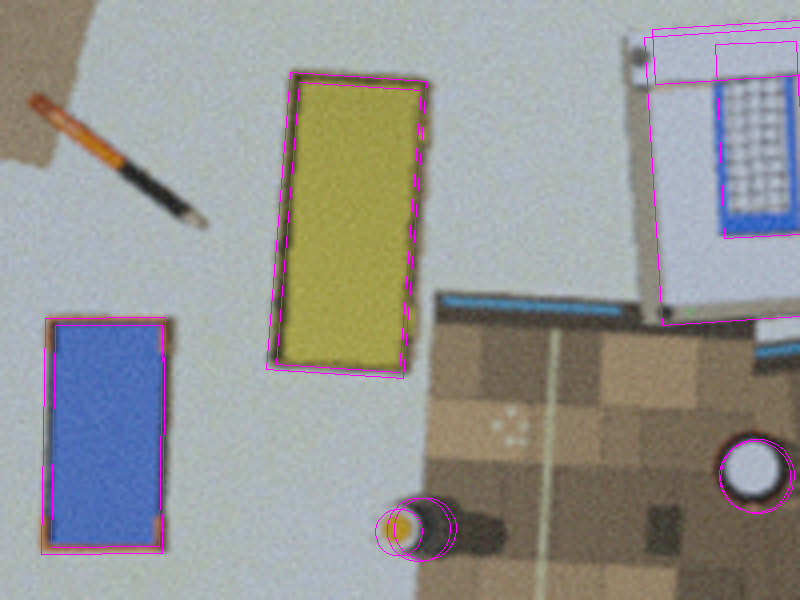

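View pics/ov_top1.png

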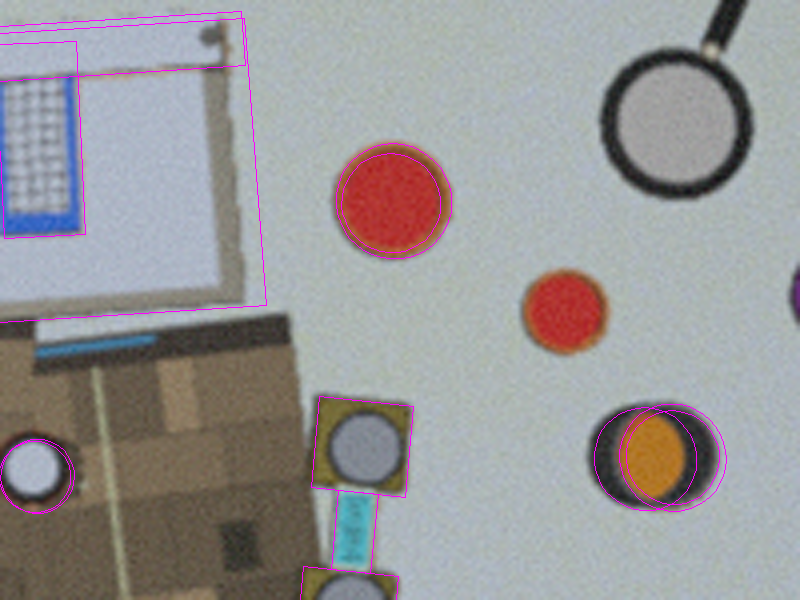

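View pics/ov_side0.png

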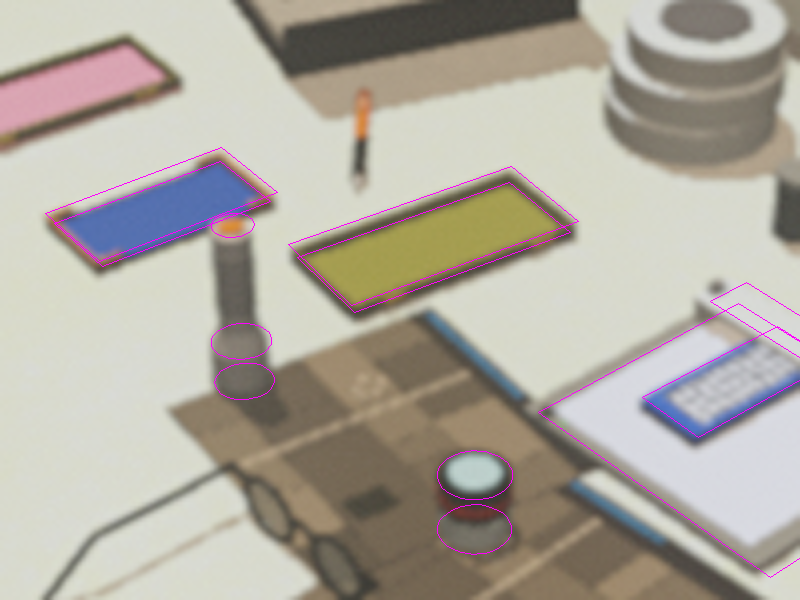

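View pics/ov_side1.png

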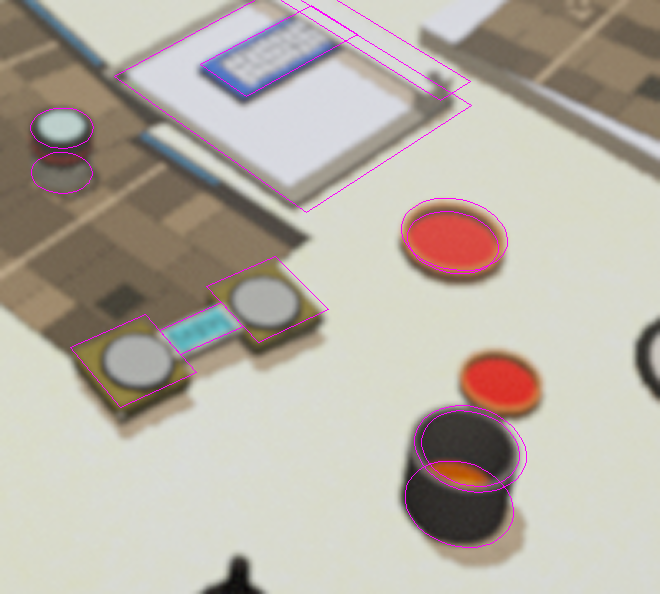

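Compared with the overlays, top and side disagree by about 3–4 mm, mostly in x. I'll settle that by looking at the fingertips, whose position is measured. I move over the torch first.

```bash
cat > go.py <<'E'
import sys; from h import *
# usage: go.py x y z yaw  -> slide and roll from current measured pose
a=[float(v) for v in sys.argv[1:5]]
s=get_state(); p=s["tcp_pos"]; y=np.radians(s["eef_rot"][2])
X=np.array([np.cos(y),np.sin(y),0]);Y=np.array([np.sin(y),-np.cos(y),0]);Z=np.array([0,0,-1])
d=np.array(a[:3])-p
print("slide",np.round([d@X,d@Y,d@Z],4),"roll",round(-(a[3]-s["eef_rot"][2]),2),"dist",round(np.linalg.norm(d),3),"pos",np.round(p,4),"rot",np.round(s["eef_rot"],2),"w",round(s["gripper_width"],4),"t",s["time_s"])
E
python3 go.py .406 .191 .2 0
```

```text
slide [0.3185 0.359  0.0266] roll -19.58 dist 0.481 pos [0.2263 0.636  0.2266] rot [-180.      0.    -19.58] w 0.0877 t 1.9
```

Request:
{"api": "apply_moves", "payload": {
  "commands": [
    {"grip": 0, "slide": [0.04, 0.045, 0.003], "roll": -5},
    {"grip": 0, "slide": [0.08, 0.09, 0.007], "roll": -10},
    {"grip": 0, "slide": [0.12, 0.135, 0.01], "roll": -15},
    {"grip": 0, "slide": [0.16, 0.18, 0.013], "roll": -19.6},
    {"grip": 0, "slide": [0.2, 0.225, 0.017], "roll": -19.6}
  ]
}}

```text
time_s: 2.52
tcp_pos: [0.3397, 0.3552, 0.2098]
eef_rot: [-180.0, -0.0, 0.1]
contact_force: [0.7, -0.3, -0.1]
gripper_width: 0.0877
```

```bash
python3 go.py .406 .191 .2 0
```

```text
slide [0.0659 0.1643 0.0098] roll 0.11 dist 0.177 pos [0.3397 0.3552 0.2098] rot [-1.7995e+02 -3.0000e-02  1.1000e-01] w 0.0877 t 2.525
```

Request:
{"api": "apply_moves", "payload": {
  "commands": [
    {"grip": 0, "slide": [0.022, 0.055, 0.003], "roll": 0},
    {"grip": 0, "slide": [0.044, 0.11, 0.006], "roll": 0},
    {"grip": 0, "slide": [0.066, 0.164, 0.01], "roll": 0},
    {"grip": 0, "slide": [0.066, 0.164, 0.01], "roll": 0}
  ]
}}

```text
time_s: 3.02
tcp_pos: [0.4058, 0.1896, 0.1995]
eef_rot: [180.0, 0.0, -0.3]
contact_force: [-0.1, 1.4, -0.3]
gripper_width: 0.0877
```

```bash
cat > look.py <<'E'
import sys; from ov import *
# look.py tag : capture both and save a crop around the TCP with TCP/finger marks
tag=sys.argv[1]; s=get_state(); t=s["tcp_pos"]; y=np.radians(s["eef_rot"][2]); w=s["gripper_width"]
Y=np.array([np.sin(y),-np.cos(y),0])
print(np.round(t,4),np.round(s["eef_rot"],2),"w",round(w,4),"t",s["time_s"])
ims=[]
for n in("top","side"):
    p,d=capture(n); np.savez(f"{n}_{tag}.npz",p=p,d=d)
    u,v=proj(n,t)[0]; h=50
    u0=int(np.clip(u-h,0,540));v0=int(np.clip(v-h,0,380)); f=4
    q=np.clip(p[:,:,::-1].astype(float)*(1.6 if n=="top" else 1.1),0,255).astype(np.uint8)[v0:v0+100,u0:u0+100]
    q=cv2.resize(q,None,fx=f,fy=f,interpolation=cv2.INTER_CUBIC)
    for X,c in((t,(0,255,0)),(t+Y*w/2,(255,0,255)),(t-Y*w/2,(255,0,255))):
        a=((proj(n,X)[0]-[u0,v0]+.5)*f).astype(int); cv2.drawMarker(q,tuple(int(k) for k in a),c,cv2.MARKER_CROSS,10,1)
    ims.append(q); print(n,"crop origin",u0,v0)
cv2.imwrite(f"pics/look_{tag}.png",np.hstack(ims))
E
python3 look.py a
```

```text
[0.4058 0.1896 0.1995] [ 1.7999e+02  1.0000e-02 -2.5000e-01] w 0.0877 t 3.025
top crop origin 184 233
side crop origin 195 117
```

View pics/look_a.png

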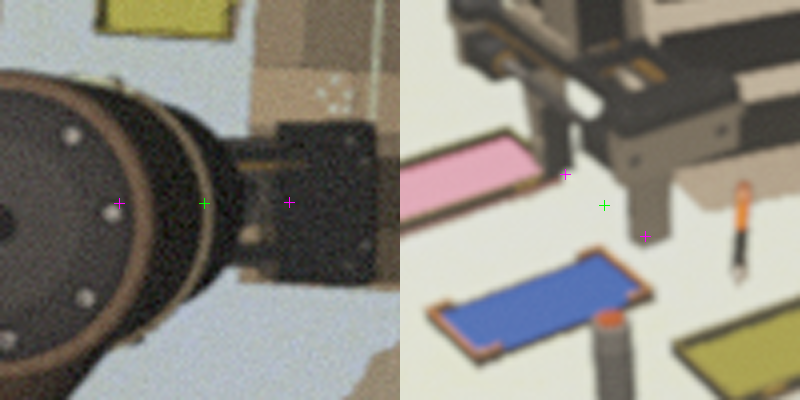

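The side crop shows the gripper above the torch, with the right fingertip at about (257,177) within ~2 px of where it projects. Averaging the two cameras is good enough, so I descend on the torch barrel.

Request:
{"api": "apply_moves", "payload": {
  "commands": [
    {"grip": 0, "slide": [0, -0.001, 0.045], "roll": 0},
    {"grip": 0, "slide": [0, -0.001, 0.09], "roll": 0},
    {"grip": 0, "slide": [0, -0.001, 0.125], "roll": 0},
    {"grip": 0, "slide": [0, -0.001, 0.135], "roll": 0},
    {"grip": 0, "slide": [0, -0.001, 0.135], "roll": 0}
  ]
}}

```text
time_s: 3.75
tcp_pos: [0.4053, 0.1948, 0.0647]
eef_rot: [180.0, 0.0, 0.1]
contact_force: [-1.4, 0.5, 1.2]
gripper_width: 0.0875
```

Request:
{"api": "apply_moves", "payload": {
  "commands": [
    {"grip": 0.5, "slide": [0, 0, 0], "roll": 0},
    {"grip": 0.75, "slide": [0, 0, 0], "roll": 0},
    {"grip": 0.9, "slide": [0, 0, 0], "roll": 0},
    {"grip": 1, "slide": [0, 0, 0], "roll": 0},
    {"grip": 1, "slide": [0, 0, 0], "roll": 0}
  ],
  "grip_force": 25
}}

```text
time_s: 4.38
tcp_pos: [0.4054, 0.1939, 0.0647]
eef_rot: [-180.0, -0.0, 0.0]
contact_force: [-0.6, 0.3, -0.5]
gripper_width: 0.0434
```

```bash
python3 look.py b
```

```text
[0.4054 0.1939 0.0647] [-1.7999e+02 -1.0000e-02  1.0000e-02] w 0.0434 t 4.375
top crop origin 191 232
side crop origin 198 163
```

View pics/look_b.png

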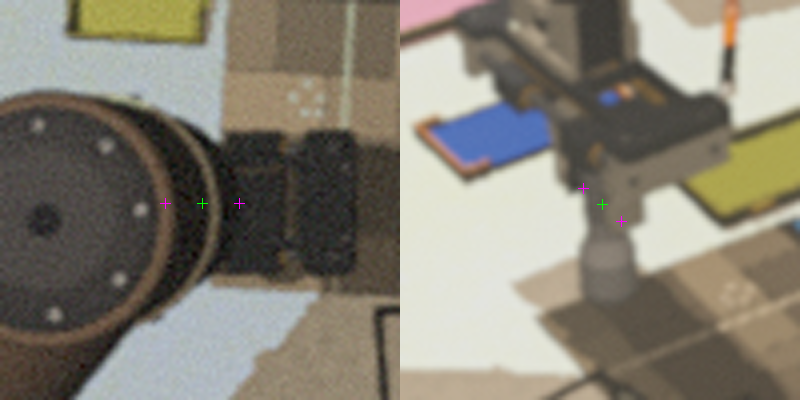

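Still closing on the torch barrel in the side view; I continue.

Request:
{"api": "apply_moves", "payload": {
  "commands": [
    {"grip": 1, "slide": [0, 0, 0], "roll": 0},
    {"grip": 1, "slide": [0, 0, 0], "roll": 0},
    {"grip": 1, "slide": [0, 0, 0], "roll": 0}
  ]
}}

```text
time_s: 4.85
tcp_pos: [0.4052, 0.1938, 0.0644]
eef_rot: [180.0, 0.0, 0.0]
contact_force: [0.1, 0.4, -1.5]
gripper_width: 0.0257
```

```bash
python3 go.py .446 -.391 .15 0
```

```text
slide [ 0.0407  0.5848 -0.0856] roll 0.01 dist 0.592 pos [0.4052 0.1938 0.0644] rot [1.7998e+02 2.0000e-02 1.0000e-02] w 0.0257 t 4.85
```

Grasped (25.7 mm, matching the 26 mm barrel). Lift, then carry to the tube.

Request:
{"api": "apply_moves", "payload": {
  "commands": [
    {"grip": 1, "slide": [0, 0, -0.02], "roll": 0},
    {"grip": 1, "slide": [0, 0, -0.06], "roll": 0},
    {"grip": 1, "slide": [0, 0.03, -0.086], "roll": 0},
    {"grip": 1, "slide": [0.005, 0.08, -0.09], "roll": 0},
    {"grip": 1, "slide": [0.01, 0.14, -0.09], "roll": 0}
  ]
}}

```text
time_s: 5.48
tcp_pos: [0.4157, 0.0533, 0.1553]
eef_rot: [-179.9, -0.1, 0.1]
contact_force: [2.4, -0.8, -1.6]
gripper_width: 0.0258
```

Request:
{"api": "apply_moves", "payload": {
  "commands": [
    {"grip": 1, "slide": [0.005, 0.06, 0], "roll": 0},
    {"grip": 1, "slide": [0.01, 0.12, 0], "roll": 0},
    {"grip": 1, "slide": [0.015, 0.18, 0], "roll": 0},
    {"grip": 1, "slide": [0.02, 0.24, 0], "roll": 0},
    {"grip": 1, "slide": [0.025, 0.3, 0], "roll": 0}
  ]
}}

```text
time_s: 6.1
tcp_pos: [0.4403, -0.2481, 0.1546]
eef_rot: [-180.0, -0.0, 0.0]
contact_force: [0.7, 1.1, -0.9]
gripper_width: 0.0255
```

```bash
python3 go.py .446 -.391 .15 0
```

```text
slide [0.0057 0.1429 0.0046] roll 0.02 dist 0.143 pos [ 0.4403 -0.2481  0.1546] rot [-1.7999e+02 -2.0000e-02  2.0000e-02] w 0.0255 t 6.1
```

Request:
{"api": "apply_moves", "payload": {
  "commands": [
    {"grip": 1, "slide": [0.002, 0.05, 0.003], "roll": 0},
    {"grip": 1, "slide": [0.004, 0.1, 0.005], "roll": 0},
    {"grip": 1, "slide": [0.006, 0.135, 0.005], "roll": 0},
    {"grip": 1, "slide": [0.006, 0.142, 0.005], "roll": 0},
    {"grip": 1, "slide": [0.006, 0.142, 0.005], "roll": 0}
  ]
}}

```text
time_s: 6.72
tcp_pos: [0.446, -0.388, 0.1489]
eef_rot: [-180.0, 0.1, -0.0]
contact_force: [-0.5, -0.1, -1.4]
gripper_width: 0.0256
```

```bash
python3 look.py c
```

```text
[ 0.446  -0.388   0.1489] [-1.7996e+02  6.0000e-02 -4.0000e-02] w 0.0256 t 6.725
top crop origin 451 212
side crop origin 388 267
```

View pics/look_c.png

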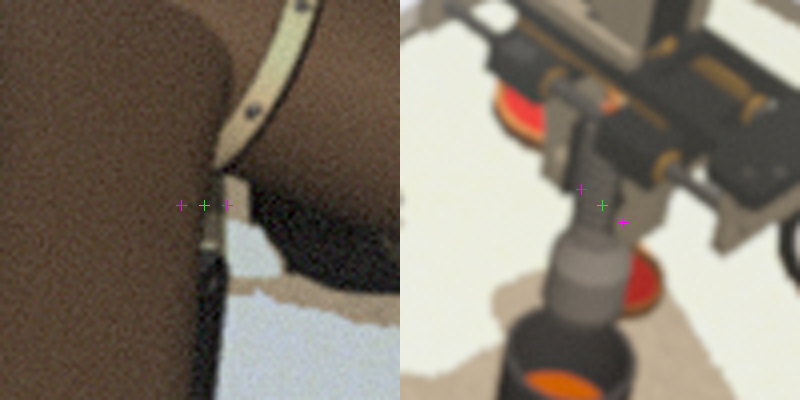

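```bash
python3 - <<'E'
from ov import *
p=np.load("side_c.npz")["p"]; n="side"
u0,v0,f=370,270,5
q=cv2.resize(p[v0:v0+120,u0:u0+130,::-1],None,fx=f,fy=f,interpolation=cv2.INTER_CUBIC)
x,y=.446,-.389; z=.1489-.0645
for m,c in((circ(x,y,.019,z),(255,0,255)),(circ(x,y,.019,z+.032),(255,0,255)),(circ(x,y,.013,z+.06),(255,0,255)),(circ(.446,-.391,.032,.05),(0,255,0)),(circ(.446,-.391,.028,.05),(0,255,0)),(circ(.446,-.391,.032,0),(0,255,0))):
    cv2.polylines(q,[np.round((proj(n,m)-[u0,v0]+.5)*f).astype(int)],True,c,1)
cv2.imwrite("pics/c2.png",q)
E
```

```text
(no output)
```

View pics/c2.png

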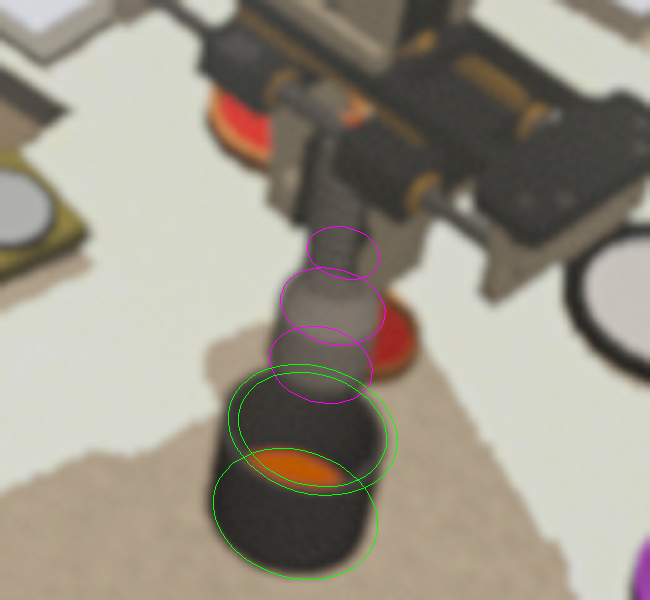

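Overlay in the side view: the torch agrees with its projected pose, while the tube rim lies about 1.4 px left of the estimate, i.e. roughly (-2, +1.5) mm. I shift x by -2 mm and lower.

Request:
{"api": "apply_moves", "payload": {
  "commands": [
    {"grip": 1, "slide": [-0.002, 0, 0.01], "roll": 0},
    {"grip": 1, "slide": [-0.002, 0, 0.03], "roll": 0},
    {"grip": 1, "slide": [-0.002, 0, 0.05], "roll": 0},
    {"grip": 1, "slide": [-0.002, 0, 0.067], "roll": 0},
    {"grip": 1, "slide": [-0.002, 0, 0.075], "roll": 0}
  ]
}}

```text
time_s: 7.45
tcp_pos: [0.444, -0.3874, 0.0733]
eef_rot: [-180.0, 0.1, 0.0]
contact_force: [0.2, 0.0, -1.5]
gripper_width: 0.0254
```

Request:
{"api": "apply_moves", "payload": {
  "commands": [
    {"grip": 1, "slide": [0, 0, 0.002], "roll": 0},
    {"grip": 1, "slide": [0, 0, 0.004], "roll": 0},
    {"grip": 1, "slide": [0, 0, 0.005], "roll": 0},
    {"grip": 1, "slide": [0, 0, 0.006], "roll": 0}
  ]
}}

```text
time_s: 7.95
tcp_pos: [0.4447, -0.3882, 0.0689]
eef_rot: [180.0, -0.0, 0.0]
contact_force: [-0.4, -0.7, -2.9]
gripper_width: 0.0256
```

Request:
{"api": "apply_moves", "payload": {
  "commands": [
    {"grip": 1, "slide": [0, 0, 0.001], "roll": 0},
    {"grip": 1, "slide": [0, 0, 0.002], "roll": 0},
    {"grip": 1, "slide": [0, 0, 0.002], "roll": 0}
  ]
}}

```text
time_s: 8.32
tcp_pos: [0.4447, -0.3882, 0.0674]
eef_rot: [180.0, -0.0, 0.0]
contact_force: [-0.6, 1.8, 4.2]
gripper_width: 0.0257
```

Contact is felt (+4 N), so I release and rise.

Request:
{"api": "apply_moves", "payload": {
  "commands": [
    {"grip": 0.6, "slide": [0, 0, 0], "roll": 0},
    {"grip": 0.4, "slide": [0, 0, 0], "roll": 0},
    {"grip": 0.2, "slide": [0, 0, 0], "roll": 0},
    {"grip": 0.2, "slide": [0, 0, 0], "roll": 0}
  ]
}}

```text
time_s: 8.82
tcp_pos: [0.4445, -0.3881, 0.0665]
eef_rot: [180.0, 0.0, 0.0]
contact_force: [-0.5, 0.2, -0.4]
gripper_width: 0.0592
```

Request:
{"api": "apply_moves", "payload": {
  "commands": [
    {"grip": 0, "slide": [0, 0, -0.02], "roll": 0},
    {"grip": 0, "slide": [0, 0, -0.06], "roll": 0},
    {"grip": 0, "slide": [0, 0, -0.1], "roll": 0},
    {"grip": 0, "slide": [0, -0.05, -0.12], "roll": 0},
    {"grip": 0, "slide": [-0.01, -0.1, -0.12], "roll": 0}
  ]
}}

```text
time_s: 9.45
tcp_pos: [0.4356, -0.2877, 0.1882]
eef_rot: [179.9, -0.2, -0.0]
contact_force: [-0.2, 0.3, -1.0]
gripper_width: 0.0877
```

```bash
python3 look.py d; python3 go.py .4023 -.205 .12 -6.2; python3 - <<'E'
from ov import *
from e0 import E0
for n,w in(("side",(370,230,530,400)),("top",(380,190,540,320))): overlay(n,np.load(n+"_d.npz")["p"],{"tube":(.444,-.3895),"dish":E0["dish"],"scope":E0["scope"]},w,3.5 if n=="side" else 4,f"pics/d_{n}.png")
E
```

```text
[ 0.4356 -0.2877  0.1882] [ 1.7994e+02 -1.9000e-01 -5.0000e-02] w 0.0877 t 9.45
top crop origin 411 217
side crop origin 347 224
slide [-0.0311 -0.08    0.0674] roll 6.34 dist 0.109 pos [ 0.4336 -0.285   0.1874] rot [-1.7996e+02 -9.0000e-02  1.4000e-01] w 0.0878 t 9.55
```

View pics/d_side.png

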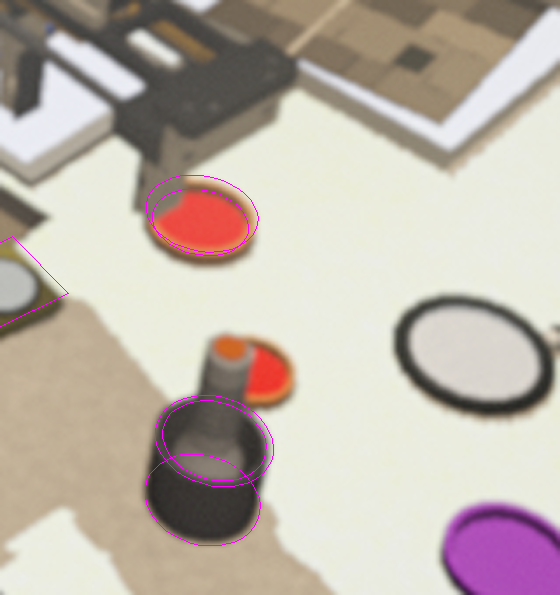

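View pics/d_top.png

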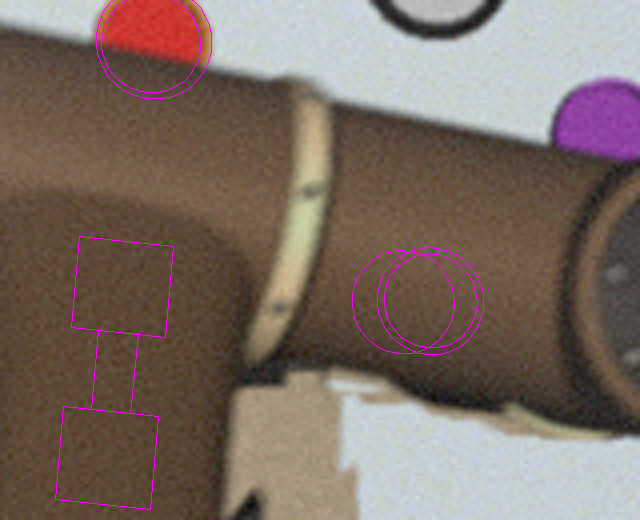

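The side view shows the torch standing centred in the tube. Next is the stereoscope.

Request:
{"api": "apply_moves", "payload": {
  "commands": [
    {"grip": 0, "slide": [-0.01, -0.03, 0.02], "roll": 3},
    {"grip": 0, "slide": [-0.022, -0.065, 0.045], "roll": 6.2},
    {"grip": 0, "slide": [-0.032, -0.08, 0.08], "roll": 6.2},
    {"grip": 0, "slide": [-0.032, -0.08, 0.11], "roll": 6.2},
    {"grip": 0, "slide": [-0.032, -0.08, 0.12], "roll": 6.2}
  ]
}}

```text
time_s: 10.18
tcp_pos: [0.4015, -0.208, 0.0653]
eef_rot: [180.0, 0.1, -6.2]
contact_force: [-0.4, -0.2, 0.3]
gripper_width: 0.0878
```

```bash
python3 look.py e;  python3 go.py .402 -.205 .011 -6.2; python3 - <<'E'
from ov import *
from e0 import E0
for n,w in(("side",(290,270,430,390)),): overlay(n,np.load(n+"_e.npz")["p"],{"scope":(.402,-.205,-6.2)},w,5,f"pics/e_{n}.png")
E
```

```text
[ 0.4015 -0.208   0.0653] [ 1.7999e+02  1.4000e-01 -6.1700e+00] w 0.0878 t 10.175
top crop origin 362 233
side crop origin 302 255
slide [-0.0005 -0.0032  0.055 ] roll 0.01 dist 0.055 pos [ 0.4022 -0.2083  0.066 ] rot [ 1.7999e+02  1.1000e-01 -6.1900e+00] w 0.0875 t 10.275
```

View pics/e_side.png

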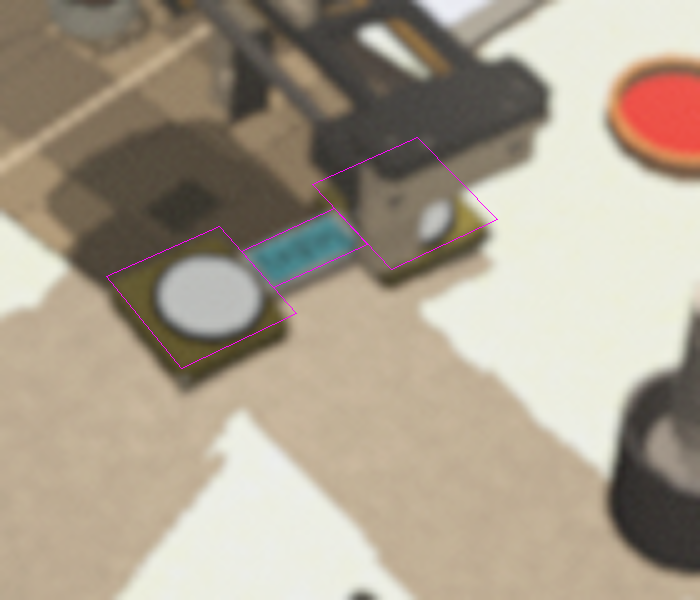

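The overlay fits the stereoscope within about 1 px. I descend to the bridge and close.

Request:
{"api": "apply_moves", "payload": {
  "commands": [
    {"grip": 0, "slide": [0, -0.002, 0.02], "roll": 0},
    {"grip": 0, "slide": [0, -0.003, 0.04], "roll": 0},
    {"grip": 0, "slide": [0, -0.003, 0.052], "roll": 0},
    {"grip": 0.5, "slide": [0, -0.003, 0.055], "roll": 0},
    {"grip": 1, "slide": [0, -0.003, 0.055], "roll": 0}
  ],
  "grip_force": 30
}}

```text
time_s: 10.9
tcp_pos: [0.4031, -0.2053, 0.012]
eef_rot: [180.0, -0.0, -6.2]
contact_force: [0.5, 0.5, 0.2]
gripper_width: 0.073
```

Request:
{"api": "apply_moves", "payload": {
  "commands": [
    {"grip": 1, "slide": [0, 0, 0], "roll": 0},
    {"grip": 1, "slide": [0, 0, 0], "roll": 0},
    {"grip": 1, "slide": [0, 0, 0], "roll": 0},
    {"grip": 1, "slide": [0, 0, 0], "roll": 0},
    {"grip": 1, "slide": [0, 0, 0], "roll": 0}
  ]
}}

```text
time_s: 11.52
tcp_pos: [0.4027, -0.2051, 0.0116]
eef_rot: [180.0, 0.0, -6.2]
contact_force: [-0.4, 0.8, 0.7]
gripper_width: 0.0234
```

```bash
python3 look.py f;  python3 go.py .402 -.205 .011 -6.2
```

```text
[ 0.4027 -0.2051  0.0116] [180.     0.    -6.18] w 0.0234 t 11.525
top crop origin 357 232
side crop origin 300 272
slide [-0.0008 -0.0001  0.0006] roll 0.02 dist 0.001 pos [ 0.4027 -0.2051  0.0116] rot [180.     0.    -6.18] w 0.0235 t 11.625
```

View pics/look_f.png

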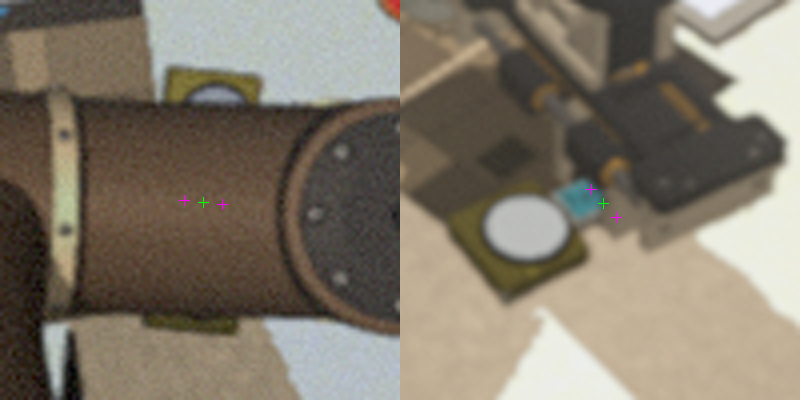

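Gripped across the bridge (23.4 mm against 24). I lift gently, then carry to the case.

Request:
{"api": "apply_moves", "payload": {
  "commands": [
    {"grip": 1, "slide": [0, 0, -0.01], "roll": 0},
    {"grip": 1, "slide": [0, 0, -0.035], "roll": 0},
    {"grip": 1, "slide": [0, 0, -0.07], "roll": 0},
    {"grip": 1, "slide": [0, 0, -0.1], "roll": 0},
    {"grip": 1, "slide": [0, 0, -0.11], "roll": 0}
  ]
}}

```text
time_s: 12.25
tcp_pos: [0.4036, -0.2051, 0.1236]
eef_rot: [-180.0, -0.2, -6.2]
contact_force: [-0.6, 0.6, -2.7]
gripper_width: 0.0236
```

```bash
python3 look.py g;  python3 go.py .593 .238 .12 -4
```

```text
[ 0.4036 -0.2051  0.1236] [-179.99   -0.2    -6.18] w 0.0236 t 12.25
top crop origin 366 232
side crop origin 303 233
slide [ 0.1411 -0.4609  0.0024] roll -2.19 dist 0.482 pos [ 0.4031 -0.205   0.1224] rot [-1.7998e+02 -1.1000e-01 -6.1900e+00] w 0.0238 t 12.35
```

View pics/look_g.png

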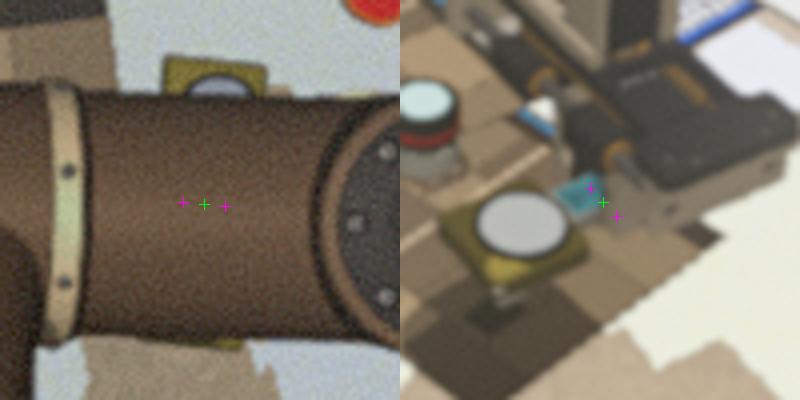

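The stereoscope hangs level in the grip. I carry it over.

Request:
{"api": "apply_moves", "payload": {
  "commands": [
    {"grip": 1, "slide": [0.01, -0.03, 0], "roll": 0},
    {"grip": 1, "slide": [0.025, -0.085, 0], "roll": -1},
    {"grip": 1, "slide": [0.042, -0.14, 0], "roll": -2.2},
    {"grip": 1, "slide": [0.06, -0.195, 0], "roll": -2.2},
    {"grip": 1, "slide": [0.076, -0.25, 0], "roll": -2.2}
  ]
}}

```text
time_s: 12.98
tcp_pos: [0.5049, 0.0369, 0.12]
eef_rot: [179.9, 0.1, -4.0]
contact_force: [1.5, -0.3, -2.1]
gripper_width: 0.0236
```

```bash
python3 go.py .593 .238 .07 -4
```

```text
slide [ 0.0739 -0.2067  0.05  ] roll 0.02 dist 0.225 pos [0.5049 0.0369 0.12  ] rot [ 1.7994e+02  1.3000e-01 -3.9800e+00] w 0.0236 t 12.975
```

Request:
{"api": "apply_moves", "payload": {
  "commands": [
    {"grip": 1, "slide": [0.018, -0.05, 0.005], "roll": 0},
    {"grip": 1, "slide": [0.038, -0.105, 0.015], "roll": 0},
    {"grip": 1, "slide": [0.057, -0.16, 0.025], "roll": 0},
    {"grip": 1, "slide": [0.07, -0.198, 0.04], "roll": 0},
    {"grip": 1, "slide": [0.074, -0.207, 0.05], "roll": 0}
  ]
}}

```text
time_s: 13.6
tcp_pos: [0.5929, 0.2382, 0.0681]
eef_rot: [179.9, 0.2, -3.9]
contact_force: [0.1, -0.6, -3.2]
gripper_width: 0.0234
```

Request:
{"api": "apply_moves", "payload": {
  "commands": [
    {"grip": 1, "slide": [0, 0, 0], "roll": 0}
  ]
}}

```text
time_s: 13.72
tcp_pos: [0.592, 0.2359, 0.0688]
eef_rot: [179.8, 0.2, -4.0]
contact_force: [-0.4, -0.3, -2.1]
gripper_width: 0.0231
```

```bash
python3 look.py i;  python3 go.py .593 .238 .014 -4; python3 - <<'E'
from ov import *
s=get_state(); t=s["tcp_pos"]; yw=s["eef_rot"][2]; z=t[2]-.0113
for n,w in(("side",(240,110,380,230)),("top",(180,140,300,260))):
    p=np.load(n+"_i.npz")["p"]; u0,v0,u1,v1=w; f=5
    q=np.clip(p[v0:v1,u0:u1,::-1]*(1.6 if n=="top" else 1),0,255).astype(np.uint8)
    q=cv2.resize(q,None,fx=f,fy=f,interpolation=cv2.INTER_CUBIC)
    for m in models({"scope":(t[0],t[1],yw)}):
        m[:,2]+=z; cv2.polylines(q,[np.round((proj(n,m)-[u0,v0]+.5)*f).astype(int)],True,(255,0,255),1)
    for m in models({"case":(.593,.238,-4)}):
        cv2.polylines(q,[np.round((proj(n,m)-[u0,v0]+.5)*f).astype(int)],True,(0,255,0),1)
    cv2.imwrite(f"pics/i_{n}.png",q)
E
```

```text
[0.592  0.2359 0.0688] [179.83   0.22  -3.97] w 0.0231 t 13.725
top crop origin 173 152
side crop origin 248 131
slide [ 0.0001 -0.0027  0.0569] roll -0.02 dist 0.057 pos [0.5927 0.2353 0.0709] rot [ 1.7993e+02  8.0000e-02 -4.0200e+00] w 0.0238 t 13.825
```

View pics/i_side.png

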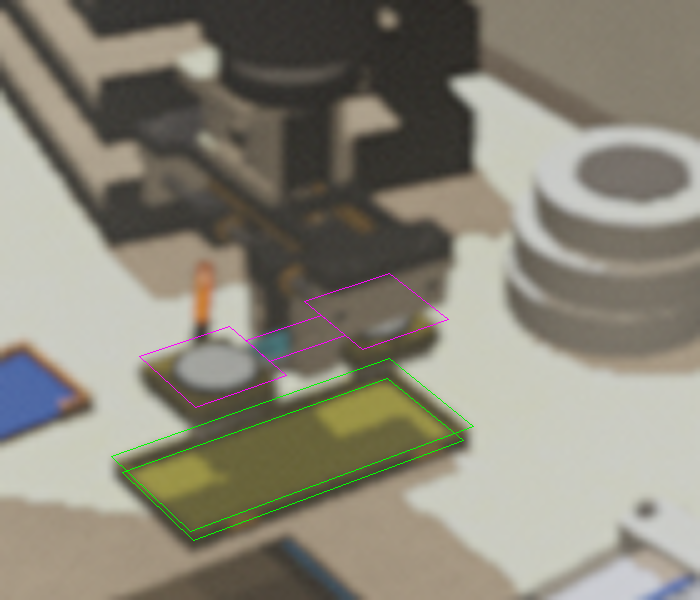

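View pics/i_top.png

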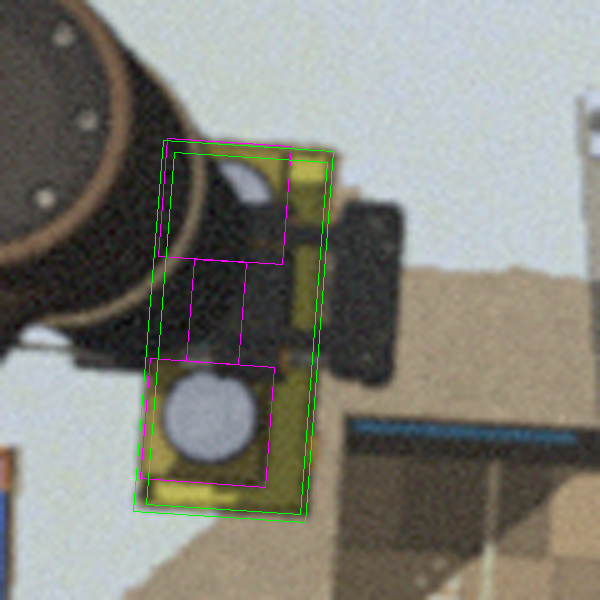

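Both views show the same small offset for the stereoscope and the case, so relative to each other they line up. I correct y by 2.5 mm and lower.

Request:
{"api": "apply_moves", "payload": {
  "commands": [
    {"grip": 1, "slide": [0, -0.0025, 0.012], "roll": 0},
    {"grip": 1, "slide": [0, -0.0025, 0.028], "roll": 0},
    {"grip": 1, "slide": [0, -0.0025, 0.042], "roll": 0},
    {"grip": 1, "slide": [0, -0.0025, 0.049], "roll": 0},
    {"grip": 1, "slide": [0, -0.0025, 0.052], "roll": 0}
  ]
}}

```text
time_s: 14.45
tcp_pos: [0.5935, 0.2389, 0.0188]
eef_rot: [180.0, 0.0, -4.0]
contact_force: [0.4, 0.1, -1.7]
gripper_width: 0.0233
```

Request:
{"api": "apply_moves", "payload": {
  "commands": [
    {"grip": 1, "slide": [0, 0, 0.001], "roll": 0},
    {"grip": 1, "slide": [0, 0, 0.002], "roll": 0}
  ]
}}

```text
time_s: 14.7
tcp_pos: [0.5939, 0.2393, 0.0179]
eef_rot: [-180.0, -0.0, -4.0]
contact_force: [0.2, 0.5, -2.4]
gripper_width: 0.0234
```

Request:
{"api": "apply_moves", "payload": {
  "commands": [
    {"grip": 1, "slide": [0, 0, 0.001], "roll": 0},
    {"grip": 1, "slide": [0, 0, 0.002], "roll": 0},
    {"grip": 1, "slide": [0, 0, 0.0025], "roll": 0}
  ]
}}

```text
time_s: 15.08
tcp_pos: [0.5936, 0.2391, 0.0151]
eef_rot: [-180.0, -0.0, -4.0]
contact_force: [0.2, -0.3, -2.2]
gripper_width: 0.0234
```

Request:
{"api": "apply_moves", "payload": {
  "commands": [
    {"grip": 1, "slide": [0, 0, 0.0005], "roll": 0},
    {"grip": 1, "slide": [0, 0, 0.001], "roll": 0}
  ]
}}

```text
time_s: 15.32
tcp_pos: [0.5937, 0.2391, 0.0146]
eef_rot: [180.0, -0.0, -4.0]
contact_force: [-2.6, -0.1, 7.2]
gripper_width: 0.0236
```

Contact (+7 N) at z = 14.6 mm, as computed. I open a little only, then rise.

Request:
{"api": "apply_moves", "payload": {
  "commands": [
    {"grip": 0.66, "slide": [0, 0, 0], "roll": 0},
    {"grip": 0.66, "slide": [0, 0, 0], "roll": 0},
    {"grip": 0.66, "slide": [0, 0, -0.005], "roll": 0},
    {"grip": 0.66, "slide": [0, 0, -0.03], "roll": 0},
    {"grip": 0.5, "slide": [0, 0, -0.06], "roll": 0}
  ]
}}

```text
time_s: 15.95
tcp_pos: [0.5934, 0.2389, 0.0744]
eef_rot: [179.9, 0.1, -4.0]
contact_force: [0.4, 0.4, -0.1]
gripper_width: 0.0354
```

```bash
python3 go.py .437 -.012 .1 0
```

```text
slide [-0.1386  0.2611 -0.0256] roll -3.98 dist 0.297 pos [0.5934 0.2389 0.0744] rot [ 1.7995e+02  5.0000e-02 -3.9800e+00] w 0.0354 t 15.95
```

Request:
{"api": "apply_moves", "payload": {
  "commands": [
    {"grip": 0.3, "slide": [-0.02, 0.04, -0.03], "roll": -1},
    {"grip": 0, "slide": [-0.05, 0.095, -0.04], "roll": -3},
    {"grip": 0, "slide": [-0.08, 0.15, -0.04], "roll": -4},
    {"grip": 0, "slide": [-0.11, 0.205, -0.04], "roll": -4},
    {"grip": 0, "slide": [-0.136, 0.26, -0.03], "roll": -4}
  ]
}}

```text
time_s: 16.58
tcp_pos: [0.4395, -0.0116, 0.1051]
eef_rot: [-179.9, -0.2, 0.1]
contact_force: [0.8, -0.5, -0.3]
gripper_width: 0.084
```

```bash
python3 look.py j; python3 - <<'E'
from ov import *
for n,w,f in(("side",(225,140,385,300),3.7),("top",(140,150,340,300),4)):
    overlay(n,np.load(n+"_j.npz")["p"],{"case":(.593,.2385,-4),"loupe":(.4395,-.011),"scope":(.593,.2385,-4)},w,f,f"pics/j_{n}.png")
E
```

```text
[ 0.4395 -0.0116  0.1051] [-1.7995e+02 -1.6000e-01  7.0000e-02] w 0.084 t 16.575
top crop origin 279 217
side crop origin 258 186
```

View pics/j_side.png

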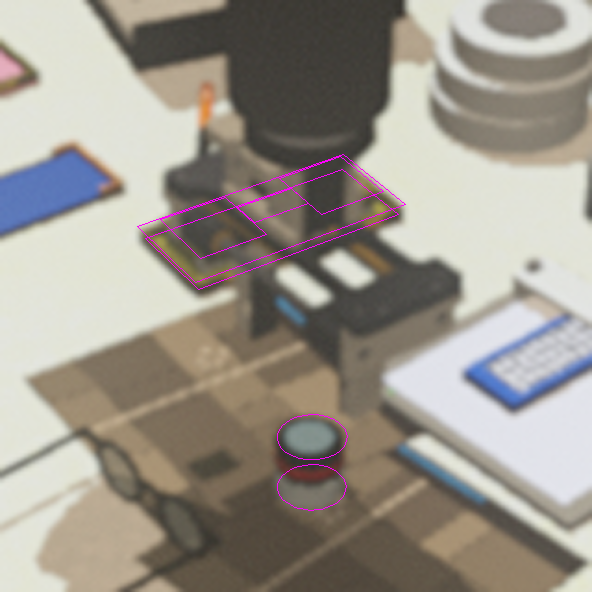

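View pics/j_top.png

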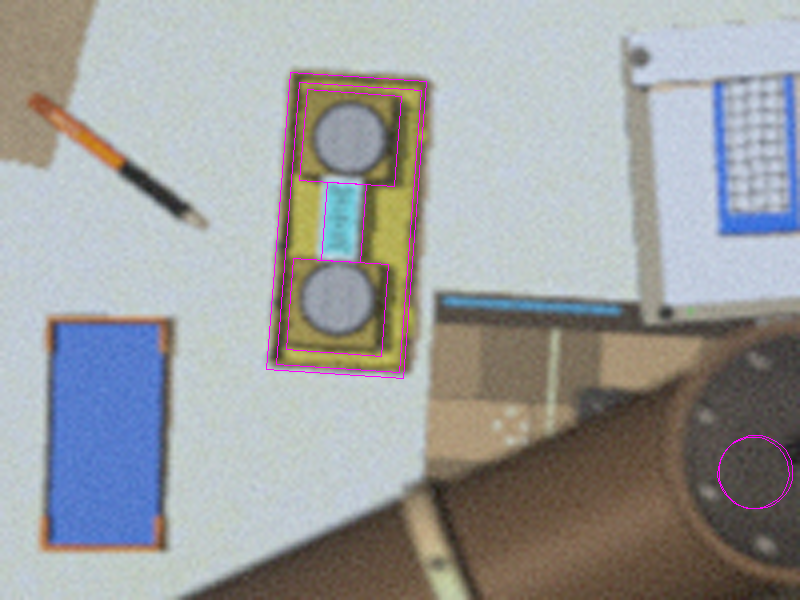

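The stereoscope lies inside the case, centred. The loupe overlay fits at (.439,-.011), so I descend on it.

Request:
{"api": "apply_moves", "payload": {
  "commands": [
    {"grip": 0, "slide": [-0.001, 0, 0.03], "roll": 0},
    {"grip": 0, "slide": [-0.001, 0, 0.06], "roll": 0},
    {"grip": 0, "slide": [-0.001, 0, 0.08], "roll": 0},
    {"grip": 0, "slide": [-0.001, 0, 0.088], "roll": 0},
    {"grip": 0.4, "slide": [-0.001, 0, 0.088], "roll": 0}
  ]
}}

```text
time_s: 17.3
tcp_pos: [0.4392, -0.0104, 0.0162]
eef_rot: [180.0, 0.0, 0.0]
contact_force: [0.2, 0.4, 0.5]
gripper_width: 0.0822
```

Request:
{"api": "apply_moves", "payload": {
  "commands": [
    {"grip": 0.6, "slide": [0, 0, 0], "roll": 0},
    {"grip": 1, "slide": [0, 0, 0], "roll": 0},
    {"grip": 1, "slide": [0, 0, 0], "roll": 0},
    {"grip": 1, "slide": [0, 0, 0], "roll": 0},
    {"grip": 1, "slide": [0, 0, 0], "roll": 0}
  ],
  "grip_force": 20
}}

```text
time_s: 17.92
tcp_pos: [0.4392, -0.0104, 0.0163]
eef_rot: [-180.0, -0.0, 0.0]
contact_force: [-0.6, 0.9, 4.4]
gripper_width: 0.0441
```

```bash
python3 look.py k; python3 go.py .6055 -.235 .08 0
```

```text
[ 0.4392 -0.0104  0.0163] [-1.7999e+02 -2.0000e-02  2.0000e-02] w 0.0441 t 17.925
top crop origin 277 217
side crop origin 258 215
slide [ 0.1662  0.2246 -0.0636] roll 0.03 dist 0.287 pos [ 0.4392 -0.0105  0.0164] rot [-1.8e+02 -2.0e-02  3.0e-02] w 0.0437 t 18.025
```

View pics/look_k.png

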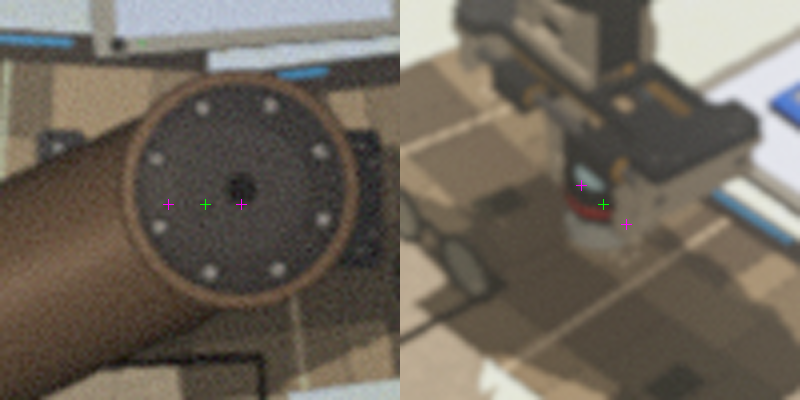

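Gripped at 44 mm, its full diameter. I lift and carry to the large red dish.

Request:
{"api": "apply_moves", "payload": {
  "commands": [
    {"grip": 1, "slide": [0, 0, -0.015], "roll": 0},
    {"grip": 1, "slide": [0, 0, -0.045], "roll": 0},
    {"grip": 1, "slide": [0.01, 0.015, -0.07], "roll": 0},
    {"grip": 1, "slide": [0.035, 0.05, -0.08], "roll": 0},
    {"grip": 1, "slide": [0.065, 0.09, -0.08], "roll": 0}
  ]
}}

```text
time_s: 18.65
tcp_pos: [0.5054, -0.101, 0.0973]
eef_rot: [-180.0, -0.1, 0.1]
contact_force: [1.2, 1.6, -1.2]
gripper_width: 0.0437
```

Request:
{"api": "apply_moves", "payload": {
  "commands": [
    {"grip": 1, "slide": [0.035, 0.045, 0], "roll": 0},
    {"grip": 1, "slide": [0.07, 0.09, 0], "roll": 0},
    {"grip": 1, "slide": [0.095, 0.125, 0.01], "roll": 0},
    {"grip": 1, "slide": [0.102, 0.135, 0.016], "roll": 0},
    {"grip": 1, "slide": [0.102, 0.135, 0.016], "roll": 0}
  ]
}}

```text
time_s: 19.27
tcp_pos: [0.6052, -0.2358, 0.0785]
eef_rot: [-180.0, 0.2, -0.1]
contact_force: [-0.4, -0.1, -0.9]
gripper_width: 0.0441
```

```bash
python3 look.py l; python3 go.py .6055 -.235 .021 0;python3 - <<'E'
from ov import *
s=get_state(); t=s["tcp_pos"]; z=t[2]-.0163
for n,w,f in(("side",(365,220,485,340),5),("top",(360,140,480,260),5)):
    p=np.load(n+"_l.npz")["p"]; u0,v0,u1,v1=w
    q=np.clip(p[v0:v1,u0:u1,::-1]*(1.6 if n=="top" else 1),0,255).astype(np.uint8)
    q=cv2.resize(q,None,fx=f,fy=f,interpolation=cv2.INTER_CUBIC)
    for m in models({"loupe":(t[0],t[1])}):
        m[:,2]+=z; cv2.polylines(q,[np.round((proj(n,m)-[u0,v0]+.5)*f).astype(int)],True,(255,0,255),1)
    for m in models({"dish":(.6055,-.235)}):
        cv2.polylines(q,[np.round((proj(n,m)-[u0,v0]+.5)*f).astype(int)],True,(0,255,0),1)
    cv2.imwrite(f"pics/l_{n}.png",q)
a=[cv2.imread(f"pics/l_{n}.png") for n in("top","side")]; cv2.imwrite("pics/l_both.png",cv2.resize(np.hstack(a),(800,400)))
E
```

```text
[ 0.6052 -0.2358  0.0785] [-1.7997e+02  1.5000e-01 -7.0000e-02] w 0.0441 t 19.275
top crop origin 374 146
side crop origin 381 217
slide [0.0001 0.0003 0.0589] roll 0.03 dist 0.059 pos [ 0.6054 -0.2347  0.0799] rot [-1.7998e+02  5.0000e-02  3.0000e-02] w 0.0442 t 19.375
```

View pics/l_side.png

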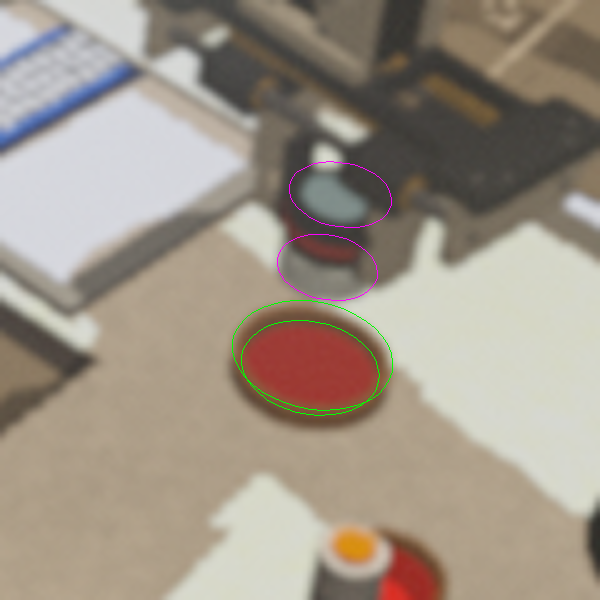

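The loupe and dish both match their projections within about 1 px. I lower.

Request:
{"api": "apply_moves", "payload": {
  "commands": [
    {"grip": 1, "slide": [0, 0, 0.015], "roll": 0},
    {"grip": 1, "slide": [0, 0, 0.035], "roll": 0},
    {"grip": 1, "slide": [0, 0, 0.05], "roll": 0},
    {"grip": 1, "slide": [0, 0, 0.055], "roll": 0},
    {"grip": 1, "slide": [0, 0, 0.057], "roll": 0}
  ]
}}

```text
time_s: 20.0
tcp_pos: [0.6062, -0.2353, 0.023]
eef_rot: [180.0, 0.0, 0.0]
contact_force: [0.1, 0.3, -0.5]
gripper_width: 0.044
```

Request:
{"api": "apply_moves", "payload": {
  "commands": [
    {"grip": 1, "slide": [0, 0, 0.001], "roll": 0},
    {"grip": 1, "slide": [0, 0, 0.002], "roll": 0}
  ]
}}

```text
time_s: 20.25
tcp_pos: [0.6065, -0.2355, 0.0216]
eef_rot: [180.0, -0.1, 0.0]
contact_force: [0.1, -0.5, -0.4]
gripper_width: 0.0439
```

Request:
{"api": "apply_moves", "payload": {
  "commands": [
    {"grip": 1, "slide": [0, 0, 0.001], "roll": 0},
    {"grip": 1, "slide": [0, 0, 0.002], "roll": 0},
    {"grip": 1, "slide": [0, 0, 0.002], "roll": 0}
  ]
}}

```text
time_s: 20.62
tcp_pos: [0.6062, -0.2355, 0.0194]
eef_rot: [180.0, -0.0, 0.0]
contact_force: [-0.8, 0.4, 1.8]
gripper_width: 0.044
```

Request:
{"api": "apply_moves", "payload": {
  "commands": [
    {"grip": 1, "slide": [0, 0, 0.0005], "roll": 0},
    {"grip": 0.3, "slide": [0, 0, 0.0005], "roll": 0},
    {"grip": 0.2, "slide": [0, 0, 0.0005], "roll": 0},
    {"grip": 0.2, "slide": [0, 0, 0.0005], "roll": 0},
    {"grip": 0.2, "slide": [0, 0, -0.005], "roll": 0}
  ]
}}

```text
time_s: 21.25
tcp_pos: [0.6057, -0.2354, 0.0237]
eef_rot: [-180.0, 0.1, 0.0]
contact_force: [-0.5, -0.6, -0.2]
gripper_width: 0.0697
```

Request:
{"api": "apply_moves", "payload": {
  "commands": [
    {"grip": 0.1, "slide": [0, 0, -0.03], "roll": 0},
    {"grip": 0, "slide": [0, 0, -0.07], "roll": 0},
    {"grip": 0, "slide": [0, -0.04, -0.08], "roll": 0},
    {"grip": 0, "slide": [0.01, -0.09, -0.08], "roll": 0},
    {"grip": 0, "slide": [0.02, -0.13, -0.08], "roll": -1}
  ]
}}

```text
time_s: 21.88
tcp_pos: [0.6264, -0.1039, 0.1051]
eef_rot: [-180.0, -0.1, 1.0]
contact_force: [-0.4, 0.0, 1.0]
gripper_width: 0.0875
```

```bash
python3 look.py m; python3 - <<'E'
from ov import *
for n,w,f in(("side",(320,200,460,320),5),("top",(280,140,440,260),5)):
    overlay(n,np.load(n+"_m.npz")["p"],{"dish":(.6055,-.235),"plate":(.644,-.016,2.8),"pad":(.625,-.053,3.4)},w,f,f"pics/m_{n}.png")
for n in("top","side"):
  m=cut_out("gridplate",n)
  for r in m[:1]:
    v,u=np.nonzero(r["mask"]); W=at_z(n,np.c_[u,v],.018); rc=cv2.minAreaRect((W[:,:2]*1000).astype(np.float32)); print(n,r["score"],np.round(rc[0],1),np.round(rc[1],1),round(rc[2],1))
E
```

```text
[ 0.6264 -0.1039  0.1051] [-1.7999e+02 -7.0000e-02  1.0300e+00] w 0.0875 t 21.875
top crop origin 319 135
side crop origin 346 175
top 0.73 [613.7 -14.6] [49.1 61.9] 89.7
side 0.69 [626.4 -19.6] [108.7  58.8] 2.8
```

View pics/m_side.png

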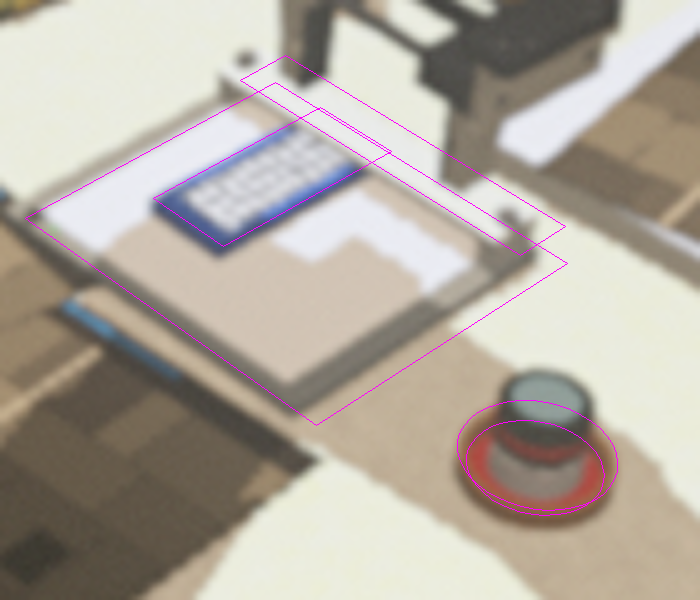

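View pics/m_top.png

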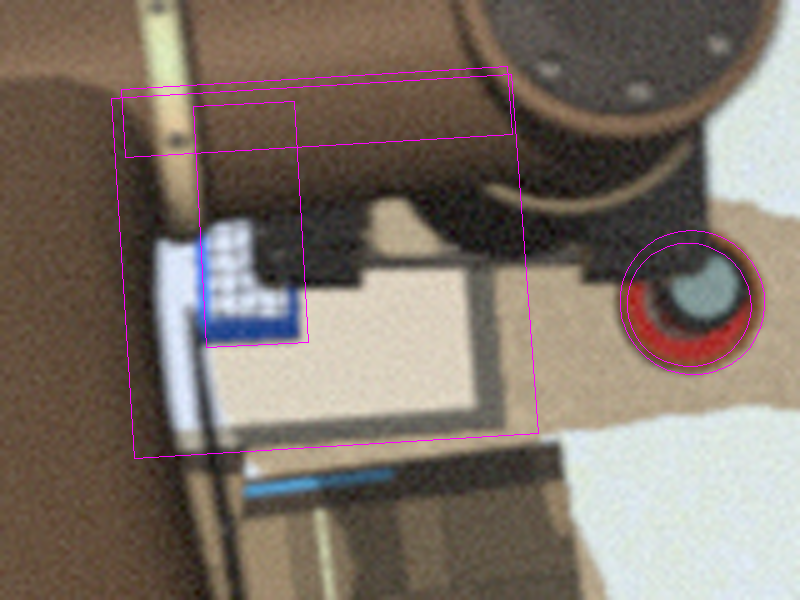

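The loupe stands upright inside the dish. Next is the grid plate, with its centre at about (.643,-.016) and yaw about 2.5°.

```bash
python3 go.py .640 -.016 .06 2.5
```

```text
slide [ 0.0154 -0.0883  0.0444] roll -1.39 dist 0.1 pos [ 0.6263 -0.1046  0.1044] rot [ 1.80e+02 -1.00e-02  1.11e+00] w 0.0874 t 22.075
```

Request:
{"api": "apply_moves", "payload": {
  "commands": [
    {"grip": 0, "slide": [0.005, -0.035, 0], "roll": -0.7},
    {"grip": 0, "slide": [0.011, -0.07, 0.01], "roll": -1.4},
    {"grip": 0, "slide": [0.0155, -0.088, 0.03], "roll": -1.4},
    {"grip": 0, "slide": [0.0155, -0.088, 0.044], "roll": -1.4},
    {"grip": 0, "slide": [0.0155, -0.088, 0.044], "roll": -1.4}
  ]
}}

```text
time_s: 22.7
tcp_pos: [0.6386, -0.0183, 0.0582]
eef_rot: [180.0, 0.2, 2.4]
contact_force: [0.2, -0.2, 0.4]
gripper_width: 0.0877
```

```bash
python3 look.py n; python3 go.py .640 -.016 .011 2.5
```

```text
[ 0.6386 -0.0183  0.0582] [179.96   0.21   2.36] w 0.0877 t 22.7
top crop origin 281 133
side crop origin 324 172
slide [ 0.0002 -0.0023  0.049 ] roll -0.15 dist 0.049 pos [ 0.6399 -0.0183  0.06  ] rot [1.7998e+02 3.0000e-02 2.3500e+00] w 0.0873 t 22.8
```

View pics/look_n.png

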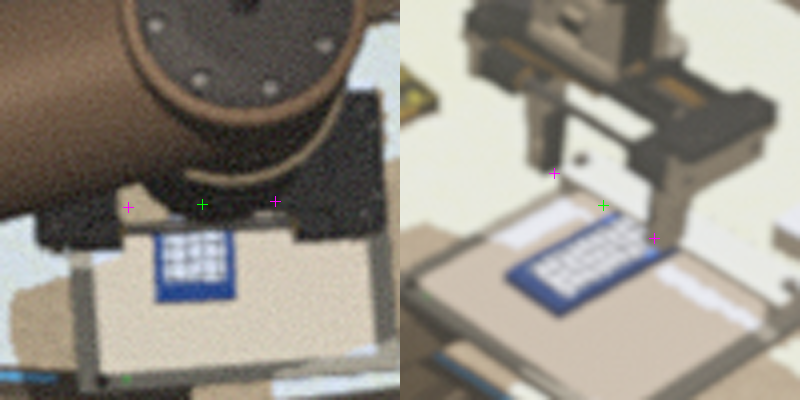

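The fingers straddle the plate, clear of the bar (side view). I descend gently.

Request:
{"api": "apply_moves", "payload": {
  "commands": [
    {"grip": 0, "slide": [0, -0.002, 0.015], "roll": 0},
    {"grip": 0, "slide": [0, -0.002, 0.032], "roll": 0},
    {"grip": 0, "slide": [0, -0.002, 0.043], "roll": 0},
    {"grip": 0, "slide": [0, -0.002, 0.047], "roll": 0},
    {"grip": 0, "slide": [0, -0.002, 0.048], "roll": 0}
  ]
}}

```text
time_s: 23.42
tcp_pos: [0.6399, -0.0152, 0.0118]
eef_rot: [180.0, 0.0, 2.4]
contact_force: [0.4, -0.5, 0.4]
gripper_width: 0.0877
```

```bash
python3 look.py o
```

```text
[ 0.6399 -0.0152  0.0118] [1.7999e+02 2.0000e-02 2.4200e+00] w 0.0877 t 23.425
top crop origin 279 136
side crop origin 322 186
```

View pics/look_o.png

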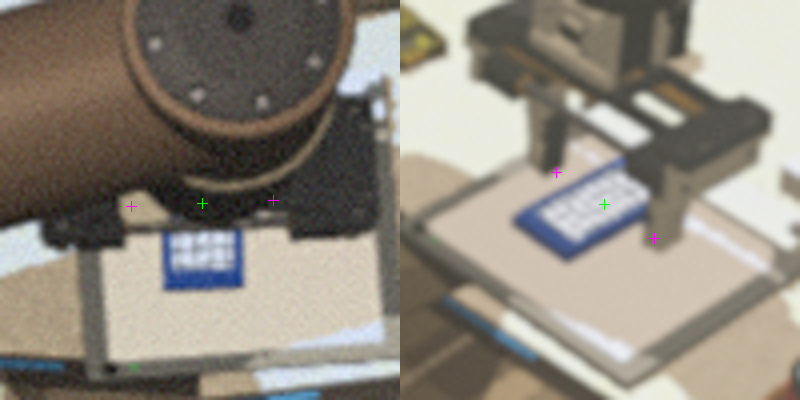

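Request:
{"api": "apply_moves", "payload": {
  "commands": [
    {"grip": 0.2, "slide": [0, 0, 0.001], "roll": 0},
    {"grip": 0.35, "slide": [0, 0, 0.0015], "roll": 0},
    {"grip": 0.5, "slide": [0, 0, 0.0015], "roll": 0},
    {"grip": 0.6, "slide": [0, 0, 0.0015], "roll": 0},
    {"grip": 0.6, "slide": [0, 0, 0.0015], "roll": 0}
  ],
  "grip_force": 30
}}

```text
time_s: 24.15
tcp_pos: [0.64, -0.0152, 0.0107]
eef_rot: [-180.0, -0.0, 2.4]
contact_force: [-0.1, -0.4, -0.7]
gripper_width: 0.0493
```

Request:
{"api": "apply_moves", "payload": {
  "commands": [
    {"grip": 0.8, "slide": [0, 0, 0], "roll": 0},
    {"grip": 1, "slide": [0, 0, 0], "roll": 0},
    {"grip": 1, "slide": [0, 0, 0], "roll": 0}
  ]
}}

```text
time_s: 24.52
tcp_pos: [0.6399, -0.0152, 0.0107]
eef_rot: [180.0, -0.0, 2.4]
contact_force: [-0.8, 0.1, 1.0]
gripper_width: 0.0495
```

```bash
python3 look.py p
```

```text
[ 0.6399 -0.0152  0.0107] [180.    -0.     2.42] w 0.0495 t 24.525
top crop origin 279 136
side crop origin 322 187
```

View pics/look_p.png

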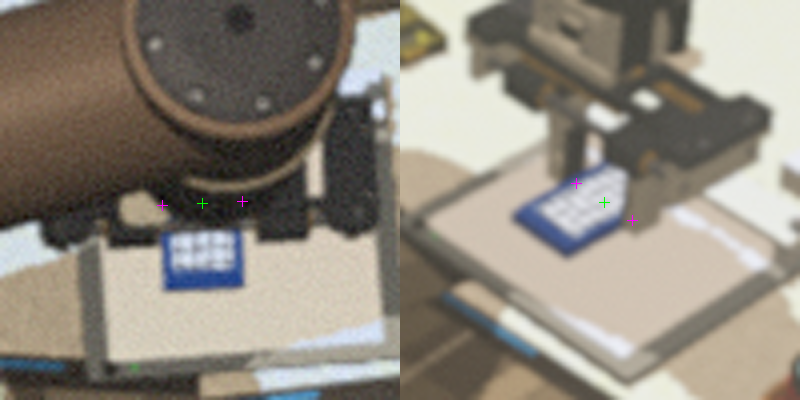

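Gripped at 49.5 mm across the plate. I draw it level towards the near edge by 50 mm.

Request:
{"api": "apply_moves", "payload": {
  "commands": [
    {"grip": 1, "slide": [-0.005, 0, -0.001], "roll": 0},
    {"grip": 1, "slide": [-0.015, 0, -0.001], "roll": 0},
    {"grip": 1, "slide": [-0.028, 0, -0.001], "roll": 0},
    {"grip": 1, "slide": [-0.042, 0, -0.001], "roll": 0},
    {"grip": 1, "slide": [-0.052, 0, -0.001], "roll": 0}
  ]
}}

```text
time_s: 25.25
tcp_pos: [0.5867, -0.0175, 0.0117]
eef_rot: [-180.0, 0.0, 2.4]
contact_force: [-0.4, 0.7, -0.1]
gripper_width: 0.0497
```

```bash
python3 look.py q
```

```text
[ 0.5867 -0.0175  0.0117] [-1.80e+02  1.00e-02  2.42e+00] w 0.0497 t 25.25
top crop origin 280 157
side crop origin 307 195
```

View pics/look_q.png

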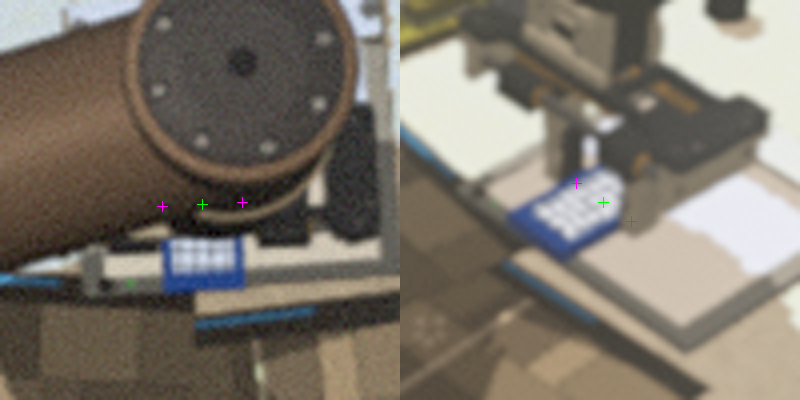

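The plate came along and is clear of the bar. I lift level, then carry to the tray.

Request:
{"api": "apply_moves", "payload": {
  "commands": [
    {"grip": 1, "slide": [0, 0, -0.01], "roll": 0},
    {"grip": 1, "slide": [0, 0, -0.03], "roll": 0},
    {"grip": 1, "slide": [0, 0, -0.055], "roll": 0},
    {"grip": 1, "slide": [-0.005, -0.01, -0.07], "roll": 0},
    {"grip": 1, "slide": [-0.013, -0.045, -0.075], "roll": 0}
  ]
}}

```text
time_s: 25.98
tcp_pos: [0.5736, 0.0271, 0.088]
eef_rot: [-180.0, -0.1, 2.3]
contact_force: [0.3, 1.4, -1.5]
gripper_width: 0.0496
```

```bash
python3 look.py r; python3 go.py .4595 .385 .07 0
```

```text
[0.5736 0.0271 0.088 ] [-1.7997e+02 -1.1000e-01  2.2800e+00] w 0.0496 t 25.975
top crop origin 262 159
side crop origin 293 163
slide [-0.0979 -0.36    0.0179] roll 2.51 dist 0.373 pos [0.573  0.0296 0.0879] rot [-1.7994e+02 -1.1000e-01  2.5100e+00] w 0.0495 t 26.075
```

View pics/look_r.png

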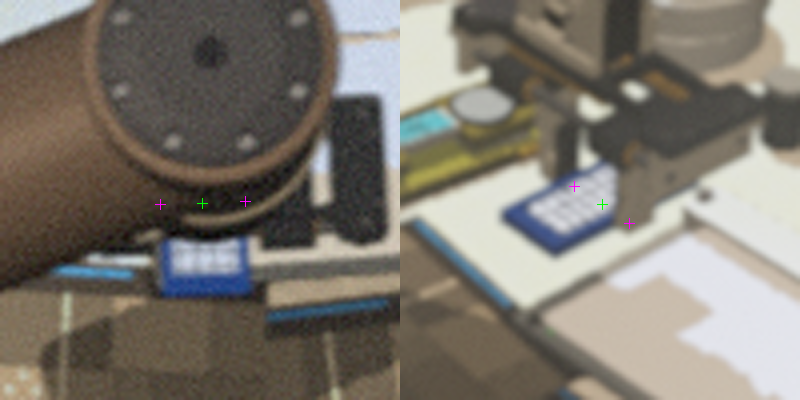

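The plate is lifted, level and clear. I carry it on to the tray.

Request:
{"api": "apply_moves", "payload": {
  "commands": [
    {"grip": 1, "slide": [-0.014, -0.05, 0], "roll": 0.5},
    {"grip": 1, "slide": [-0.029, -0.107, 0], "roll": 1},
    {"grip": 1, "slide": [-0.045, -0.164, 0], "roll": 2},
    {"grip": 1, "slide": [-0.06, -0.22, 0], "roll": 2.4},
    {"grip": 1, "slide": [-0.075, -0.275, 0], "roll": 2.4}
  ]
}}

```text
time_s: 26.7
tcp_pos: [0.4856, 0.3006, 0.0868]
eef_rot: [-180.0, -0.0, 0.0]
contact_force: [0.3, 1.1, -0.0]
gripper_width: 0.0497
```

```bash
python3 go.py .4595 .385 .07 0
```

```text
slide [-0.026  -0.0844  0.0168] roll 0.03 dist 0.09 pos [0.4856 0.3006 0.0868] rot [-1.7999e+02 -1.0000e-02  3.0000e-02] w 0.0497 t 26.7
```

Request:
{"api": "apply_moves", "payload": {
  "commands": [
    {"grip": 1, "slide": [-0.014, -0.045, 0.005], "roll": 0},
    {"grip": 1, "slide": [-0.024, -0.078, 0.012], "roll": 0},
    {"grip": 1, "slide": [-0.026, -0.0845, 0.02], "roll": 0},
    {"grip": 1, "slide": [-0.026, -0.0845, 0.03], "roll": 0},
    {"grip": 1, "slide": [-0.026, -0.0845, 0.03], "roll": 0}
  ]
}}

```text
time_s: 27.32
tcp_pos: [0.4602, 0.3815, 0.0555]
eef_rot: [179.9, 0.1, -0.0]
contact_force: [0.2, -0.3, -0.2]
gripper_width: 0.0494
```

```bash
python3 look.py s; python3 go.py .4595 .385 .0137 0;python3 - <<'E'
from ov import *
s=get_state(); t=s["tcp_pos"]; z=t[2]-.0107; yw=s["eef_rot"][2]
for n,w,f in(("side",(170,130,300,240),5),("top",(100,200,240,320),5)):
    p=np.load(n+"_s.npz")["p"]; u0,v0,u1,v1=w
    q=np.clip(p[v0:v1,u0:u1,::-1]*(1.6 if n=="top" else 1),0,255).astype(np.uint8)
    q=cv2.resize(q,None,fx=f,fy=f,interpolation=cv2.INTER_CUBIC)
    for m in models({"plate":(t[0]+.003,t[1],yw)}):
        m[:,2]+=z; cv2.polylines(q,[np.round((proj(n,m)-[u0,v0]+.5)*f).astype(int)],True,(255,0,255),1)
    for m in models({"tray":(.4625,.385,0)}):
        cv2.polylines(q,[np.round((proj(n,m)-[u0,v0]+.5)*f).astype(int)],True,(0,255,0),1)
    cv2.imwrite(f"pics/s_{n}.png",q)
E
```

```text
[0.4602 0.3815 0.0555] [ 1.7988e+02  9.0000e-02 -4.0000e-02] w 0.0494 t 27.325
top crop origin 111 209
side crop origin 178 127
slide [-0.0014 -0.0028  0.0429] roll -0.05 dist 0.043 pos [0.4609 0.3822 0.0566] rot [ 1.7998e+02  1.0000e-02 -5.0000e-02] w 0.0491 t 27.425
```

View pics/s_side.png

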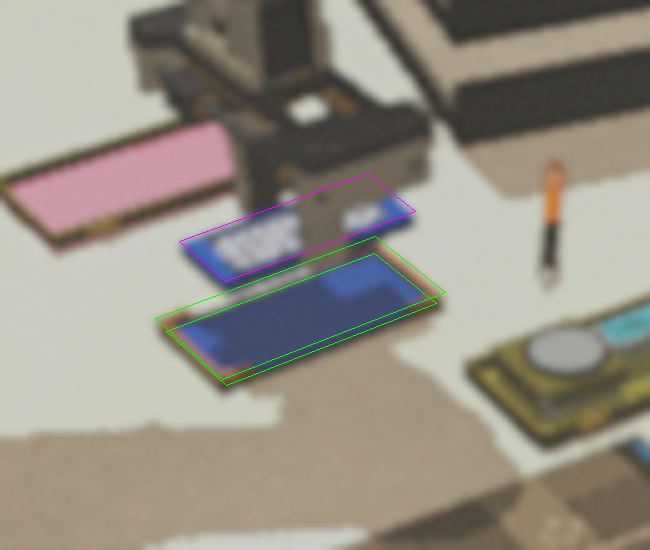

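View pics/s_top.png

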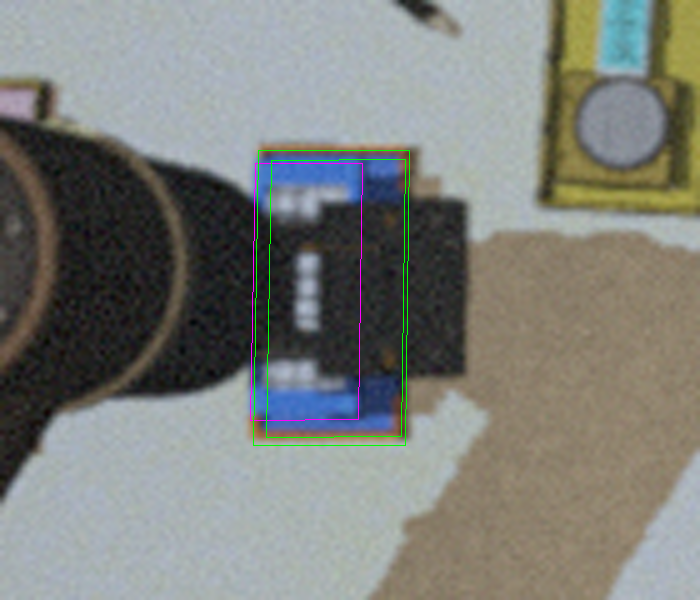

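Plate and tray show the same offset in each view, so they agree relative to each other. I correct by (-1, +3) mm and lower; contact is expected at a tip height of 5.7 mm.

Request:
{"api": "apply_moves", "payload": {
  "commands": [
    {"grip": 1, "slide": [-0.001, -0.002, 0.01], "roll": 0},
    {"grip": 1, "slide": [-0.001, -0.003, 0.025], "roll": 0},
    {"grip": 1, "slide": [-0.001, -0.003, 0.038], "roll": 0},
    {"grip": 1, "slide": [-0.001, -0.003, 0.045], "roll": 0},
    {"grip": 1, "slide": [-0.001, -0.003, 0.047], "roll": 0}
  ]
}}

```text
time_s: 28.05
tcp_pos: [0.4593, 0.3858, 0.0088]
eef_rot: [179.9, 0.0, 0.0]
contact_force: [-0.4, -0.4, -0.6]
gripper_width: 0.0499
```

Request:
{"api": "apply_moves", "payload": {
  "commands": [
    {"grip": 1, "slide": [0, 0, 0.001], "roll": 0},
    {"grip": 1, "slide": [0, 0, 0.002], "roll": 0}
  ]
}}

```text
time_s: 28.3
tcp_pos: [0.4597, 0.3864, 0.008]
eef_rot: [-180.0, -0.0, 0.0]
contact_force: [-0.1, -0.4, -1.5]
gripper_width: 0.0493
```

Request:
{"api": "apply_moves", "payload": {
  "commands": [
    {"grip": 1, "slide": [0, 0, 0.001], "roll": 0},
    {"grip": 1, "slide": [0, 0, 0.0015], "roll": 0},
    {"grip": 1, "slide": [0, 0, 0.0015], "roll": 0}
  ]
}}

```text
time_s: 28.68
tcp_pos: [0.4596, 0.3861, 0.0062]
eef_rot: [-180.0, -0.0, 0.0]
contact_force: [0.6, 0.4, -1.1]
gripper_width: 0.0493
```

```bash
python3 look.py t
```

```text
[0.4596 0.3861 0.0062] [-1.8e+02 -0.0e+00  2.0e-02] w 0.0493 t 28.675
top crop origin 115 210
side crop origin 178 142
```

View pics/look_t.png

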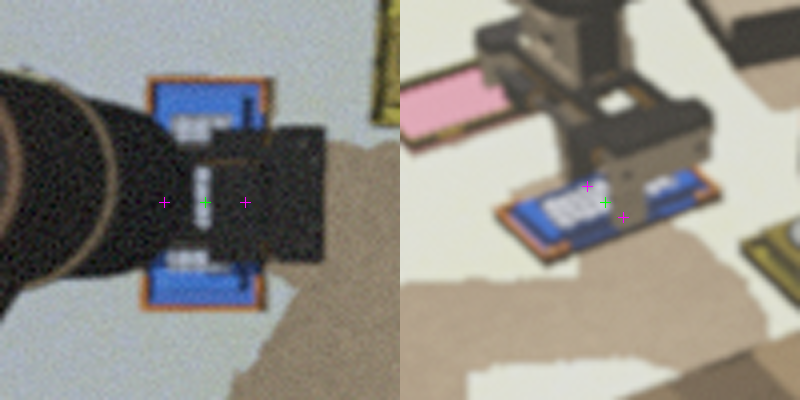

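The plate lies within the tray rim in both views. I go down the last fraction of a mm.

Request:
{"api": "apply_moves", "payload": {
  "commands": [
    {"grip": 1, "slide": [0, 0, 0.0005], "roll": 0},
    {"grip": 1, "slide": [0, 0, 0.001], "roll": 0},
    {"grip": 1, "slide": [0, 0, 0.001], "roll": 0}
  ]
}}

```text
time_s: 29.15
tcp_pos: [0.4596, 0.3862, 0.0056]
eef_rot: [-180.0, -0.0, 0.0]
contact_force: [-2.4, -0.8, 4.3]
gripper_width: 0.0493
```

Contact (+4 N). I release slightly, then rise.

Request:
{"api": "apply_moves", "payload": {
  "commands": [
    {"grip": 0.38, "slide": [0, 0, 0], "roll": 0},
    {"grip": 0.34, "slide": [0, 0, 0], "roll": 0},
    {"grip": 0.34, "slide": [0, 0, 0], "roll": 0},
    {"grip": 0.34, "slide": [0, 0, -0.006], "roll": 0},
    {"grip": 0.34, "slide": [0, 0, -0.03], "roll": 0}
  ]
}}

```text
time_s: 29.78
tcp_pos: [0.4589, 0.3852, 0.0344]
eef_rot: [179.9, 0.1, 0.0]
contact_force: [0.2, 0.6, -0.9]
gripper_width: 0.0582
```

Request:
{"api": "apply_moves", "payload": {
  "commands": [
    {"grip": 0.1, "slide": [0, 0, -0.04], "roll": 0},
    {"grip": 0, "slide": [0, 0, -0.09], "roll": 0},
    {"grip": 0, "slide": [0, -0.05, -0.14], "roll": 0},
    {"grip": 0, "slide": [-0.03, -0.1, -0.18], "roll": 0},
    {"grip": 0, "slide": [-0.06, -0.15, -0.18], "roll": 0}
  ]
}}

```text
time_s: 30.4
tcp_pos: [0.4047, 0.5302, 0.2182]
eef_rot: [-179.7, -0.2, -0.1]
contact_force: [1.4, -0.0, -0.2]
gripper_width: 0.0874
```

Request:
{"api": "apply_moves", "payload": {
  "commands": [
    {"grip": 0, "slide": [-0.05, -0.03, 0], "roll": 0},
    {"grip": 0, "slide": [-0.1, -0.07, 0], "roll": 0},
    {"grip": 0, "slide": [-0.14, -0.1, 0], "roll": 0},
    {"grip": 0, "slide": [-0.14, -0.1, 0], "roll": 0}
  ]
}}

```text
time_s: 30.9
tcp_pos: [0.2609, 0.6302, 0.2139]
eef_rot: [-180.0, 0.0, 0.3]
contact_force: [0.9, -0.9, -1.0]
gripper_width: 0.0879
```

```bash
python3 - <<'E'
from ov import *
P={}
for n in("top","side"):
    p,d=capture(n); np.savez(f"{n}_z.npz",p=p,d=d); P[n]=p
    cv2.imwrite(f"pics/z_{n}.png",np.clip(p[:,:,::-1]*(1.6 if n=="top" else 1.),0,255).astype(np.uint8))
H={n:cv2.cvtColor(P[n],cv2.COLOR_RGB2HSV).astype(int) for n in P}
def blob(n,c,h,s,v,r):
    hh=H[n]; hue=np.where(hh[...,0]>150,hh[...,0]-180,hh[...,0])
    V,U=np.nonzero((hue>=h[0])&(hue<=h[1])&(hh[...,1]>=s)&(hh[...,2]>=v)); W=at_z(n,np.c_[U,V],c[2]); W=W[np.hypot(*(W-c)[:,:2].T)<r]
    if len(W)<5: return "few"
    rc=cv2.minAreaRect((W[:,:2]*1000).astype(np.float32)); return len(W),np.round(W[:,:2].mean(0),4),np.round(rc[0],1),np.round(rc[1],1),round(rc[2],1)
for n in P:
    print(n,"button",blob(n,(.444,-.389,.123),(8,25),120,60,.025)); print(n,"scale",blob(n,(.593,.2385,.025),(80,100),60,60,.05))
print(get_state()["time_s"],get_state()["tcp_pos"])
for n,w,f in(("side",(170,130,330,250),5),("top",(120,150,280,300),4)):
    overlay(n,P[n],{"tray":(.4625,.385,0),"case":(.593,.2385,-4)},w,f,f"pics/z2_{n}.png")
E
```

```text
top button (37, array([ 0.447 , -0.3867]), array([ 447. , -386.7]), array([14.2, 12.9]), 44.3)
top scale (164, array([0.5949, 0.2399]), array([595.1, 240.2]), array([21.8, 44.1]), 89.8)
side button (52, array([ 0.446 , -0.3911]), array([ 449.9, -394.7]), array([14.8, 31.2]), 52.7)
side scale (65, array([0.5911, 0.2404]), array([590.6, 240.8]), array([22.8, 38.4]), 82.1)
31.0 [0.26344886 0.62840227 0.21398975]
```

View pics/z_side.png

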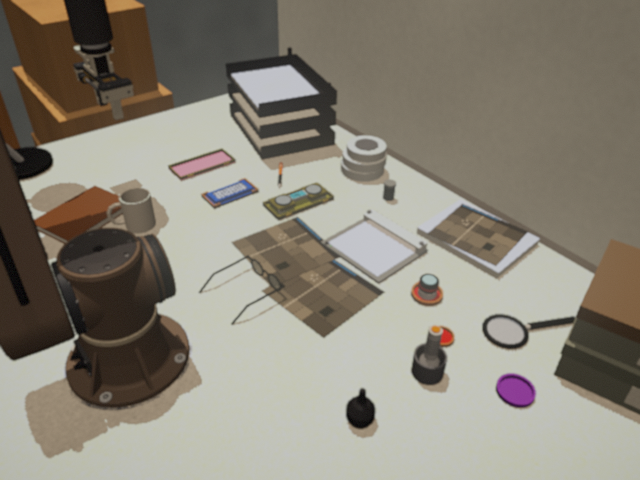

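View pics/z2_top.png

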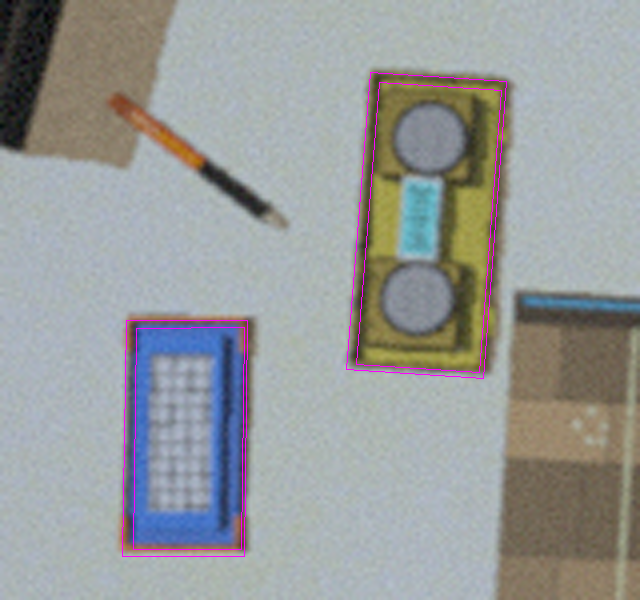

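View pics/z_top.png

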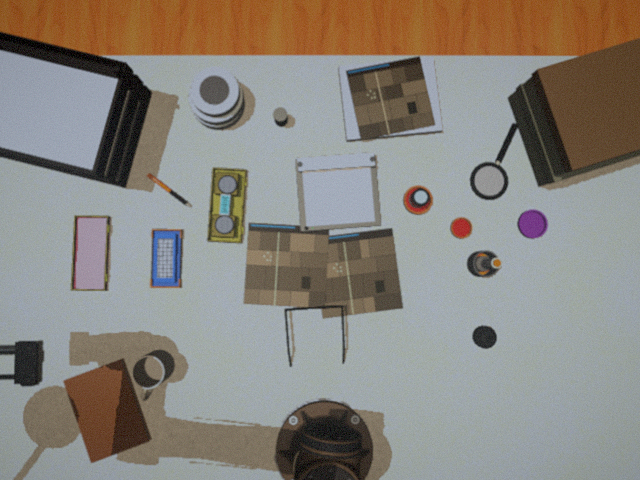

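```bash
python3 - <<'E'
from h import *
np.set_printoptions(precision=4,suppress=True)
for n in("top","side"):
    d=np.load(n+"_z.npz")["d"]; vv,uu=np.mgrid[0:480,0:640]
    W=world(n,np.c_[uu.ravel(),vv.ravel()],d.ravel()); ok=d.ravel()>0
    for name,c,hx,hy,zr in(("plate",(.4625,.387),.05,.018,(.006,.03)),("scopeA",(.645,.235),.02,.02,(.012,.05)),("scopeB",(.542,.243),.02,.02,(.012,.05)),("loupe",(.606,-.235),.014,.014,(.03,.07)),("torch",(.444,-.388),.012,.012,(.1,.14))):
        k=ok&(abs(W[:,0]-c[0])<hx)&(abs(W[:,1]-c[1])<hy)&(W[:,2]>zr[0])&(W[:,2]<zr[1]); q=W[k]
        if len(q)<8: print(n,name,"few",len(q)); continue
        A=np.c_[q[:,:2]-c,np.ones(len(q))]; s=np.linalg.lstsq(A,q[:,2],rcond=None)[0]
        print(n,name,len(q),"z med",np.median(q[:,2]).round(4),"slope",s[:2].round(3),"mean",q[:,:2].mean(0).round(4))
for o in("torch","loupe","gridplate","stereoscope"):
    for n in("top","side"):
        for r in boxes_of(o,n)[:1]: print(o,n,round(r["score"],2),(np.asarray(r["position"])-C[n]["t"])@C[n]["R"])
E
```

```text
top plate 581 z med 0.011 slope [-0.012 -0.002] mean [0.4624 0.3871]
top scopeA 268 z med 0.0275 slope [-0.015  0.017] mean [0.645  0.2347]
top scopeB 266 z med 0.0275 slope [ 0.07  -0.022] mean [0.5417 0.243 ]
top loupe 131 z med 0.0451 slope [-0.054  0.02 ] mean [ 0.606  -0.2351]
top torch 99 z med 0.1208 slope [ 0.188 -0.345] mean [ 0.4459 -0.3856]
side plate 248 z med 0.0112 slope [-0.008  0.006] mean [0.4622 0.3885]
side scopeA 107 z med 0.0272 slope [-0.034 -0.013] mean [0.6438 0.234 ]
side scopeB 116 z med 0.0277 slope [ 0.018 -0.011] mean [0.5408 0.2412]
side loupe 111 z med 0.0455 slope [0.039 0.028] mean [ 0.6052 -0.2359]
side torch 180 z med 0.1198 slope [0.535 0.29 ] mean [ 0.4401 -0.3909]
torch top 0.73 [ 0.4469 -0.3763  0.0863]
torch side 0.69 [ 0.4375 -0.3957  0.0829]
loupe top 0.73 [ 0.6092 -0.2309  0.0464]
loupe side 0.81 [ 0.5965 -0.2419  0.0408]
gridplate top 0.87 [0.4673 0.386  0.0095]
gridplate side 0.62 [0.459  0.3809 0.0115]
stereoscope top 0.83 [0.5902 0.2432 0.0283]
stereoscope side 0.81 [0.5813 0.2296 0.0254]
```

```bash
python3 -c "
from h import *
print(close_job(), get_state()['time_s'])"
```

```text
the job is handed in; nothing more can be done
the job is handed in; nothing more can be done
```

All four instruments are in their holders and the job was handed in at about 31 s of the 115 s allowed. No verdict came back, so what follows rests on my own checks.

- **Torch:** set head down in the tube.
- **Stereoscope:** laid flat in the olive case.
- **Loupe:** set upright in the large red dish.
- **Grid plate:** drawn out level by about 53 mm, then lifted and laid in the blue tray.

Each one was lowered until I felt light contact, between 2 and 7 N, before I released it.

**Last checks that agreed:** both cameras show each instrument inside its own holder. Top-surface heights are within about 2 mm of what the sizes predict:

| Instrument | Measured height |
|---|---|
| Stereoscope | 27.5 mm |
| Loupe | 45 mm |
| Grid plate | 11 mm (its glass may sit below the frame) |
| Torch | 120 mm |

The stereoscope, loupe and grid plate are level within about 0.07 rad. The stereoscope sits within about 2 mm of its case's centre. The grid plate looks about 3 mm off its tray's centre.

**Where the checks disagreed:** the two cameras differ by 3–5 mm, mostly in x, so I placed by their averages and by how each object lined up with its holder in the same picture. The final network positions scatter further, up to about 13 mm for the loupe and 15 mm for the stereoscope, because they mark the visible surface rather than the centre. The torch's tilt could not be measured from its small top face; I judged it upright from the side view.

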